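# Put the scanner batteries on charge

### The job

Put the loose hand-scanner battery packs on charge: press the yellow catch on the charger's clear cover and, keeping it pressed, slide the cover fully open, then slide every battery pack, contacts first, into a bay of its own until it is fully home (any bay). Slide the cover fully shut again so that its catch is hooked and back up, and only then press the red timer plunger down to its stop and let it go. Do not knock over or push away the other things on the bench.

Things in the scene. Friction and masses are not known exactly. Their poses are not given: they have to be found in the camera images.
- charger: grey fixed 4-bay charger, 240 x 431 mm. Origin: centre of underside; x from its front (robot side) to back, z up. In its frame, mm: front wall x -125..-117, top z 42; open trough x -117..25, floor z 8, cheeks with inner faces y +-207, top z 46; then 4 roofed bays at y -142.5, -47.5, 47.5, 142.5, mouths x 25, stops x 95, inside 64.5 wide, z 8..32.5, yellow splayed lead-in lips, roof top z 38
- cover (a joint): clear cover over the trough, 142 mm (x) x 411 mm, z 46..50 mm in the charger frame: 0 = shut, 0.165 m = fully open (slid along the charger's +x, back over the bays; the trough is then open from above up to x 20 mm). About 2 N of drag; stays where left. Latched at 0 by the hook of the yellow catch
- tab (a joint): yellow rocker catch at the middle of the cover's front edge, moves with the cover: 0 = up, at rest; 0.25 rad = pressed down. 3 to 5 N on its pad. It pivots under the front rib, so pressing the pad lifts its hook, which grips 4 mm over the outside of the front wall; free above 0.2 rad. The hook is ramped: a cover pushed fully shut (about 8 N) also latches by itself. Springs back up when let go
- pad (a point): centre of the top of the catch's pad, 54 mm above the bench at rest, 8 mm lower when fully pressed; moves with the cover. The pad, 44 mm (charger x) x 66 mm (y), fills a thumb well of the cover between two ribs rising 12 mm above it: rear rib 22 mm behind this point (push on it to open), front rib 26 mm before it (push on it to shut), both 88 mm long in y. The pivot is 30 mm in front of this point
- timer (a joint): red mushroom plunger (42 mm across) of the charger's timer switch: 0 = up, 0.014 m = down at its stop. Spring: 4 N to start, 9 N at the stop; springs back when let go
- timer_top (a point): centre of the top of the red timer plunger, on the pod at the charger's +y end (charger frame x -40 mm, y 250.5 mm); at rest 94 mm above the bench, moves down with the plunger
- bay1_home (a point): where the middle of a pack's contact-end face is when the pack is fully home in bay 1: charger frame x 95 mm, y -142.5 mm, z 19 mm. The mouth is 70 mm in front of it, so a pack that is home sticks out 35 mm into the trough. Only friction holds a pack in
- bay2_home (a point): where the middle of a pack's contact-end face is when the pack is fully home in bay 2: charger frame x 95 mm, y -47.5 mm, z 19 mm. The mouth is 70 mm in front of it, so a pack that is home sticks out 35 mm into the trough. Only friction holds a pack in
- bay3_home (a point): where the middle of a pack's contact-end face is when the pack is fully home in bay 3: charger frame x 95 mm, y 47.5 mm, z 19 mm. The mouth is 70 mm in front of it, so a pack that is home sticks out 35 mm into the trough. Only friction holds a pack in
- bay4_home (a point): where the middle of a pack's contact-end face is when the pack is fully home in bay 4: charger frame x 95 mm, y 142.5 mm, z 19 mm. The mouth is 70 mm in front of it, so a pack that is home sticks out 35 mm into the trough. Only friction holds a pack in
- pack1: black battery pack with an orange label, a flat slab 105 mm (its x) x 62 mm (its y) x 22 mm thick, 0.15 to 0.3 kg, lying flat on the bench; may be absent. Origin: centre of its underside; its x axis points to the end with the brass contacts, which goes into the bay first; z up
- pack1_tip (a point): middle of that pack's contact-end face, 52.5 mm along the pack's x from its origin and 11 mm up
- pack2: black battery pack with an orange label, a flat slab 105 mm (its x) x 62 mm (its y) x 22 mm thick, 0.15 to 0.3 kg, lying flat on the bench; may be absent. Origin: centre of its underside; its x axis points to the end with the brass contacts, which goes into the bay first; z up
- pack2_tip (a point): middle of that pack's contact-end face, 52.5 mm along the pack's x from its origin and 11 mm up
- pack3: black battery pack with an orange label, a flat slab 105 mm (its x) x 62 mm (its y) x 22 mm thick, 0.15 to 0.3 kg, lying flat on the bench; may be absent. Origin: centre of its underside; its x axis points to the end with the brass contacts, which goes into the bay first; z up
- pack3_tip (a point): middle of that pack's contact-end face, 52.5 mm along the pack's x from its origin and 11 mm up
- pack4: black battery pack with an orange label, a flat slab 105 mm (its x) x 62 mm (its y) x 22 mm thick, 0.15 to 0.3 kg, lying flat on the bench; may be absent. Origin: centre of its underside; its x axis points to the end with the brass contacts, which goes into the bay first; z up
- pack4_tip (a point): middle of that pack's contact-end face, 52.5 mm along the pack's x from its origin and 11 mm up
- tape_roll: brown roll of packing tape, 104 mm across, 48 mm high, lying flat; not part of the job. Origin: centre of its underside
- label_roll: white roll of labels, 90 mm across, 60 mm high; not part of the job. Origin: centre of its underside
- scanner: black hand scanner lying on its side, about 205 x 70 x 34 mm; not part of the job. Origin: centre of its underside
- cutter: orange safety cutter, 150 x 26 x 16 mm; not part of the job. Origin: centre of its underside
- water: water bottle, 64 mm across, 200 mm high; not part of the job. Origin: centre of its underside

How it is judged:
By the outcome, as a careful person would: the job done as asked, in the order asked, and still so for the second after the job is handed in, with the robot touching nothing.
Of pack1, pack2, pack3, pack4 only 3 to 4 are there at a start; the rules pass over those that are not, and their reading is None.
At some moment in a run one of pack1, pack2, pack3, pack4 may be knocked a few centimetres aside while the robot is not near it.
It also fails if it takes over 210 s, if anything falls off the work surface, if the arm or the gripper's body presses on something with over 40 N, if the wrist force passes 120 N, or if a joint passes its speed limit or range.

### The arm

A 6-joint arm with a two-finger parallel gripper is mounted at the origin on the work surface. World frame = base frame: x ahead of the robot, y to its left, z up, the work surface at z = 0. Lengths are in m, angles in rad, forces in N, time in s.
With the tool pointing down it reaches from about 0.275 to 0.75 m from the base axis. Payload 10.2 kg.
Tool frame: the origin (TCP) lies between the finger pads; the fingertips stand 25 mm ahead of it and the grasp point (between the pads) lies 6 mm ahead of it; z points along the fingers, y is the direction in which the jaws open and shut (so a half turn about z gives the same grasp; the last joint's range is limited). The gripper opens to 85 mm and grips with 20 to 120 N. Pads are 22 mm wide; open, the fingers measure 114 mm over their backs; the gripper's body (76 mm by 85 mm) begins 54 mm behind the grasp point. The pads swing forward as they close: fully open they stand 13 mm farther back than shut.
Start: joints at [0.914, 0.313, 1.498, -0, 1.331, -0.223], TCP at [0.221, 0.476, 0.256] pointing down, gripper open.
Joint ranges: [-2.94, 2.94], [-0.97, 2.17], [0.19, 2.56], [-1.23, 4.37], [0.02, 3.11], [-2.88, 2.88]. Speed limits (rad/s): [2.39, 2.39, 3.01, 3.14, 3.14, 3.14].

### API

Orientations are given as a 3x3 rotation matrix whose columns are the frame's x, y, z axes.
In Python, from plant import env gives the robot as it stands.
- The arm moves only by the shell command python3 -m inch 'ROWS' [FORCE]. ROWS is JSON, one flat list of numbers, 7 for each row, row after row: the shift along the tool's x, y, z in cm, then the turn, a rotation vector about the tool's x, y, z in rad, then the gripper's target within -1 to 1 (fully open at 1, half-way at 0, shut at -1). In form: [tx, ty, tz, rx, ry, rz, claw, tx, ty, tz, rx, ry, rz, claw, ...]. A call has 1 to 12 rows; each row shifts and turns the commanded pose from where the row before left it, along the tool's axes as they then stand; what a row does not reach is not made up. A row lasts 1/8 s, in which the tool goes at most 62.5 mm and 10.7 degrees, less where a joint would pass 70% of its speed; a pose out of reach is approached as far as the arm can. A call is refused whole if a number of a shift passes 6.25 or a number of a turn 0.188, either way. A call with a gripper value outside its range is refused whole. The fingers move at their own pace and stop on an object; FORCE is the grip in N (left out, the last holds). Time passes only in rows, so rows that do not move let the fingers close. It gives the time, the measured TCP pose, the force and the opening at its end, in the units of the state.
- env.get_obs(): the state, without advancing time (a new reading comes with each control period).
- env.grab_frame(name): name is "scene" or "top" or "wrist"; returns (picture, depth): 384x512x3 uint8, red, green, blue; 384x512 float32, m along the optical axis (not along the pixel's ray), 0 where there is no reading.
- env.camera_model(name): a dict with "camera_matrix" (3x3 intrinsics, pixels), "rvec" (rotation vector, rad) and "tvec" (3), from world to camera coordinates, as OpenCV has them; the wrist camera has in their place "T_tool_cam" (4x4, takes a point from camera to tool coordinates, whose origin is the TCP and whose axes are the flange's). Camera axes: x right, y down, z forward; pixel columns grow to the right and rows downward; lengths in m; the calibration is good to about 2 mm. A picture is of the moment at which its call begins: read the wrist's pose just before it. camera_model takes no time and is no camera call.
- env.sign_off(): hands the job in, once; it reports no verdict.
The state is a dict: "time": time; "qpos": joint angles; "joint_vel": joint speeds; "joint_efforts": joint torques, N m; "ee_pos": TCP position; "tcp_rot": TCP orientation; "force": force on the tool from outside, world axes, zero at the start; "torque": the same for the moment, N m; "width": finger opening in m.
Only numpy, scipy, OpenCV 4.12 (cv2) and the standard library are available. Lean on these libraries where they do the work, as an engineer would, in place of code of your own. Each camera call takes 0.05 s, during which the arm holds its last target. There are 200 camera calls.

## Working session

There is one attempt and no reset: what is moved stays moved. The work goes in short steps, Python scripts to look and compute and a shell command to move; the robot and the scene stay as the last step left them, time stands still between calls to the robot, and variables do not carry over. Pictures are saved under pics/ and viewed, about 12 in all and at most 16, crops included, and the job is handed in when it is done.

```bash
ls; mkdir -p pics
cat > h.py <<'E'
import numpy as np,cv2
from plant import env
def cam(n):
    m=env.camera_model(n);K=np.array(m["camera_matrix"])
    if n=="wrist":
        o=env.get_obs();T=np.eye(4);T[:3,:3]=o["tcp_rot"];T[:3,3]=o["ee_pos"]
        return K,T@np.array(m["T_tool_cam"])
    R=cv2.Rodrigues(np.array(m["rvec"],float))[0];T=np.eye(4);T[:3,:3]=R.T;T[:3,3]=-R.T@np.array(m["tvec"]).ravel()
    return K,T
def snap(n,tag,crop=None,s=1):
    K,T=cam(n);im,d=env.grab_frame(n)
    np.savez(f"pics/{tag}.npz",im=im,d=d,K=K,T=T)
    show(tag,tag,crop,s)
def show(tag,out,crop=None,s=1):
    im=np.load(f"pics/{tag}.npz")["im"]
    if crop: im=im[crop[1]:crop[3],crop[0]:crop[2]]
    cv2.imwrite(f"pics/{out}.png",cv2.resize(im[:,:,::-1],None,fx=s,fy=s,interpolation=cv2.INTER_CUBIC))
def px(tag,u,v,z=None):
    f=np.load(f"pics/{tag}.npz");K,T=f["K"],f["T"]
    r=np.linalg.inv(K)@[u,v,1]
    if z is None:
        p=f["d"][int(v)-1:int(v)+2,int(u)-1:int(u)+2];p=p[p>0]
        return T[:3,:3]@(r*np.median(p))+T[:3,3] if len(p) else np.full(3,np.nan)
    r=T[:3,:3]@r;return T[:3,3]+r*(z-T[2,3])/r[2]
def proj(tag,P):
    f=np.load(f"pics/{tag}.npz");Ti=np.linalg.inv(f["T"]);q=f["K"]@(Ti[:3,:3]@np.array(P)+Ti[:3,3]);return q[:2]/q[2]
E
python3 - <<'E'
from h import *
snap("top","top0",None,1.5);snap("scene","sc0",None,1.5)
o=env.get_obs();print({k:np.round(v,3) for k,v in o.items()})
for n in("top","scene"):print(cam(n))
print(env.camera_model("wrist"))
E
```

```text
pics
{'time': np.float64(0.1), 'qpos': array([ 0.914,  0.313,  1.498, -0.   ,  1.331, -0.223]), 'joint_vel': array([ 0.001, -0.001, -0.002,  0.001, -0.003, -0.   ]), 'joint_efforts': array([ 3.0000e-03, -4.1289e+01, -2.6014e+01, -0.0000e+00,  3.0000e-03,
        0.0000e+00]), 'ee_pos': array([0.221, 0.476, 0.256]), 'tcp_rot': array([[-0.907,  0.42 , -0.001],
       [ 0.42 ,  0.907, -0.001],
       [ 0.   , -0.001, -1.   ]]), 'force': array([-1.223, -0.318, -0.56 ]), 'torque': array([-0.008,  0.075, -0.03 ]), 'width': np.float64(0.086)}
(array([[484.94345985,   0.        , 254.85469093],
       [  0.        , 484.94345985, 202.13252818],
       [  0.        ,   0.        ,   1.        ]]), array([[ 0.0155546 , -0.99429099,  0.10556273,  0.37551324],
       [-0.99987101, -0.01589002, -0.00233713,  0.07340633],
       [ 0.00400118, -0.10551276, -0.9944099 ,  1.6259959 ],
       [ 0.        ,  0.        ,  0.        ,  1.        ]]))
(array([[384.55501327,   0.        , 253.9381785 ],
       [  0.        , 384.55501327, 185.79956281],
       [  0.        ,   0.        ,   1.        ]]), array([[ 0.26385298,  0.56210501, -0.7838492 ,  1.42061074],
       [ 0.96455227, -0.15757703,  0.21167994, -0.19542528],
       [-0.00453027, -0.8119159 , -0.58375683,  0.75260202],
       [ 0.        ,  0.        ,  0.        ,  1.        ]]))
{'camera_matrix': array([[328.94005986,   0.        , 251.18264679],
       [  0.        , 328.94005986, 188.3496836 ],
       [  0.        ,   0.        ,   1.        ]]), 'T_tool_cam': array([[ 4.27421195e-04, -9.60969506e-01, -2.76653981e-01,
         6.98852063e-02],
       [ 9.99999821e-01,  5.26363431e-04, -2.83379576e-04,
         8.24055030e-04],
       [ 4.17939670e-04, -2.76653811e-01,  9.60969559e-01,
        -1.18181960e-01],
       [ 0.00000000e+00,  0.00000000e+00,  0.00000000e+00,
         1.00000000e+00]])}
```

View pics/top0.png

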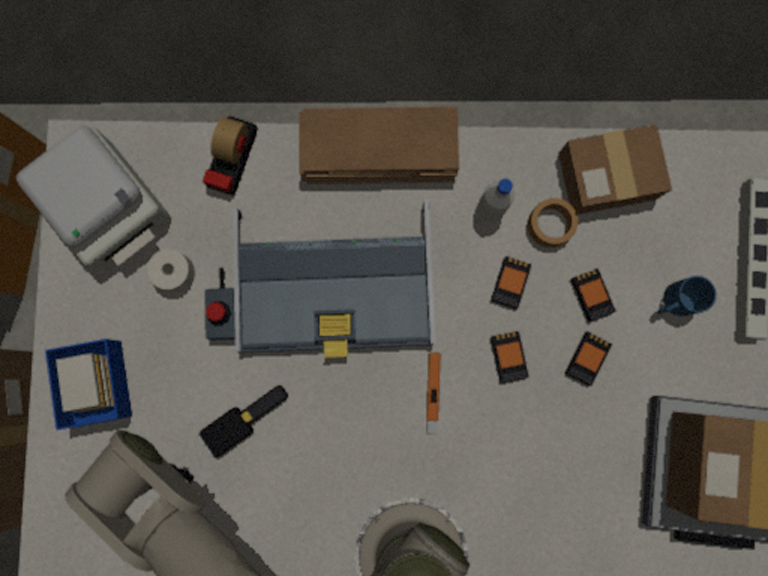

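View pics/sc0.png

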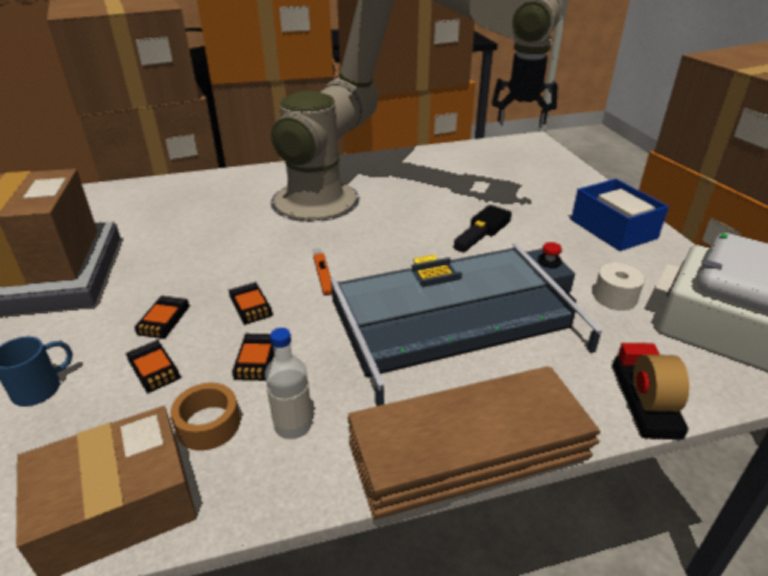

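The top view shows four packs (contacts pointing roughly +x), at 1.5x pixels (511,283), (593,295), (509,357) and (589,358). The charger front is at v≈350, the pad at (335,325) and the timer at (217,313). The scene view agrees. Next I'll measure these through the depth images.

```bash
cat >> h.py <<'E'
def cloud(tag):
    f=np.load(f"pics/{tag}.npz");d=f["d"];v,u=np.mgrid[:d.shape[0],:d.shape[1]]
    r=np.stack([u,v,np.ones_like(u)],-1)@np.linalg.inv(f["K"]).T*d[...,None]
    P=r@f["T"][:3,:3].T+f["T"][:3,3];P[d<=0]=np.nan;return P,f["im"]
def packs(tag,lo=(.2,-.5),hi=(.75,-.02)):
    P,im=cloud(tag);h=cv2.cvtColor(im,cv2.COLOR_RGB2HSV)
    ok=(P[...,0]>lo[0])&(P[...,0]<hi[0])&(P[...,1]>lo[1])&(P[...,1]<hi[1])&(P[...,2]<.04)
    org=ok&(h[...,0]<18)&(h[...,1]>170)&(h[...,2]>90);drk=ok&((h[...,2]<75)|org)
    br=ok&(h[...,0]>12)&(h[...,0]<32)&(h[...,1]>80)&(h[...,2]>60)&~org
    n,l,st,c=cv2.connectedComponentsWithStats(drk.astype(np.uint8))
    for i in range(1,n):
        if st[i,4]<200 or (org&(l==i)).sum()<60: continue
        m=cv2.morphologyEx((l==i).astype(np.uint8),cv2.MORPH_CLOSE,np.ones((5,5)))
        ct=max(cv2.findContours(m,0,2)[0],key=cv2.contourArea)[:,0]
        z=np.nanmedian(P[...,2][org&(l==i)])
        w=np.array([px(tag,u,v,.02)[:2] for u,v in ct])*1000
        (cx,cy),(a,b),t=cv2.minAreaRect(w.astype(np.float32))
        if a<b: t+=90;a,b=b,a
        oc=np.nanmean(P[org&(l==i)],0)[:2]*1000
        t=(t+90)%180-90
        print(np.round(c[i]),"ctr",np.round((cx,cy),1),"size",np.round((a,b),1),"yaw",round(t,1),"labelz",round(z*1000,1),"label",np.round(oc,1))
E
python3 - <<'E'
from h import *
packs("top0");packs("sc0")
for t,pts in {"top0":[(335,325),(335,349),(217,313),(239,215),(427,208),(431,349),(240,352),(240,240),(425,235),(434,400),(552,222),(300,330),(380,270)],"sc0":[(435,271),(551,248),(379,395),(593,340)]}.items():
  for u,v in pts: print(t,u,v,np.round(px(t,u/1.5,v/1.5)*1000))
show("top0","c1",(130,125,300,245),4.5);show("top0","c2",(270,110,440,270),4)
E
```

```text
[340. 189.] ctr [ 595.5 -214.2] size [110.7  63.1] yaw -17.2 labelz 21.7 label [ 603.1 -217.8]
[395. 197.] ctr [ 571.1 -396.8] size [105.   70.3] yaw 22.5 labelz 21.8 label [ 578.2 -398.5]
[339. 239.] ctr [ 431.1 -210.8] size [105.2  66.4] yaw 12.3 labelz 22.6 label [ 436.9 -212. ]
[391. 240.] ctr [ 429.2 -383.3] size [111.8  64.5] yaw -27.2 labelz 22.0 label [ 435.4 -388.6]
[289. 257.] ctr [364.9 -44.4] size [141.6  22.8] yaw -1.7 labelz 15.4 label [367.5 -44.4]
[225. 205.] ctr [509.5 -43.5] size [414.8  28.2] yaw 1.6 labelz 17.6 label [379.6 -47.1]
[166. 202.] ctr [ 443.4 -211.9] size [124.7  62.5] yaw 12.0 labelz 23.9 label [ 439.9 -211.2]
[108. 211.] ctr [ 441.9 -384.9] size [120.8  74.3] yaw -27.7 labelz 24.3 label [ 439.2 -389.9]
[169. 238.] ctr [ 608.3 -216.5] size [118.9  65.9] yaw -17.7 labelz 23.8 label [ 606.  -218.9]
[102. 244.] ctr [ 582.4 -397.8] size [122.9  62. ] yaw 21.7 labelz 24.1 label [ 581.6 -397.5]
top0 335 325 [493. 171.  55.]
top0 335 349 [442. 170.  50.]
top0 217 313 [512. 419.  92.]
top0 239 215 [739. 394.  25.]
top0 427 208 [754. -25.  57.]
top0 431 349 [447. -41.  -2.]
top0 240 352 [432. 377.  40.]
top0 240 240 [687. 394.   0.]
top0 425 235 [695. -22.  53.]
top0 434 400 [335. -47.  16.]
top0 552 222 [ 740. -313.    2.]
top0 300 330 [482. 247.  49.]
top0 380 270 [618.  76.  36.]
sc0 435 271 [488. 175.  55.]
sc0 551 248 [525. 419.  93.]
sc0 379 395 [773. -25.  31.]
sc0 593 340 [749. 393.  33.]
```

View pics/c1.png

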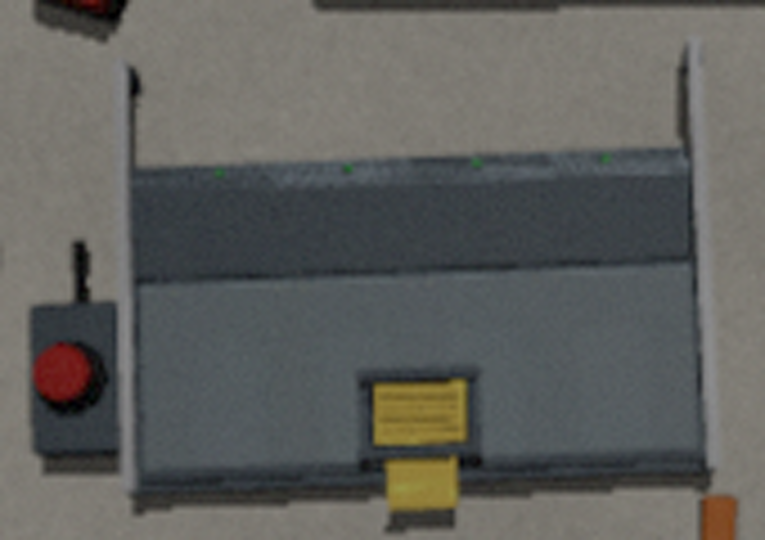

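View pics/c2.png

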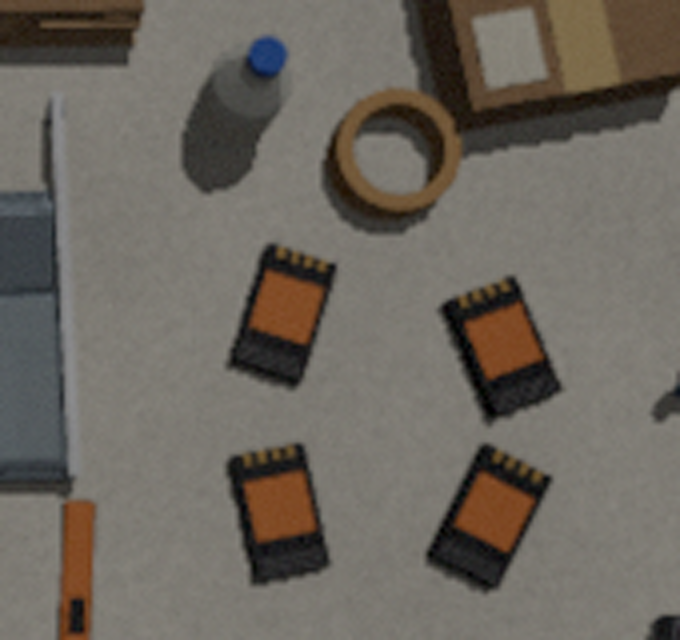

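The packs' label centres agree between the two views to about 3 mm, at z≈22 mm, which matches the stated thickness. The pad is at about (491,172,55) and the charger yaw is about 2.5°. I'll move above the pad with the tool aligned to the charger, then measure from close by.

```bash
python3 -m inch '[0,0,0,0,0,-0.16,-1,0,0,0,0,0,-0.16,-1,0,0,0,0,0,-0.16,-1,-2.6,-3.9,-0.5,0,0,0,-1,-2.6,-3.9,-0.5,0,0,0,-1,-2.6,-3.9,-0.5,0,0,0,-1,-2.6,-3.9,-0.5,0,0,0,-1,-2.6,-3.9,-0.5,0,0,0,-1,-2.6,-3.9,-0.5,0,0,0,-1,-2.6,-3.9,-0.5,0,0,0,-1,-2.6,-3.9,-0.5,0,0,0,-1,0,0,0,0,0,0,-1]' 40
python3 - <<'E'
from h import *
print(env.get_obs()["tcp_rot"].round(3))
snap("wrist","w1",None,1.5)
E
```

```text
time: 1.6
ee_pos: [0.4441, 0.1723, 0.296]
tcp_rot: [[-0.999, -0.042, -0.0], [-0.042, 0.999, -0.0], [0.0, -0.0, -1.0]]
force: [-2.1, 0.4, -0.9]
width: 0.0003
[[-0.999 -0.042 -0.   ]
 [-0.042  0.999 -0.   ]
 [ 0.    -0.    -1.   ]]
```

View pics/w1.png

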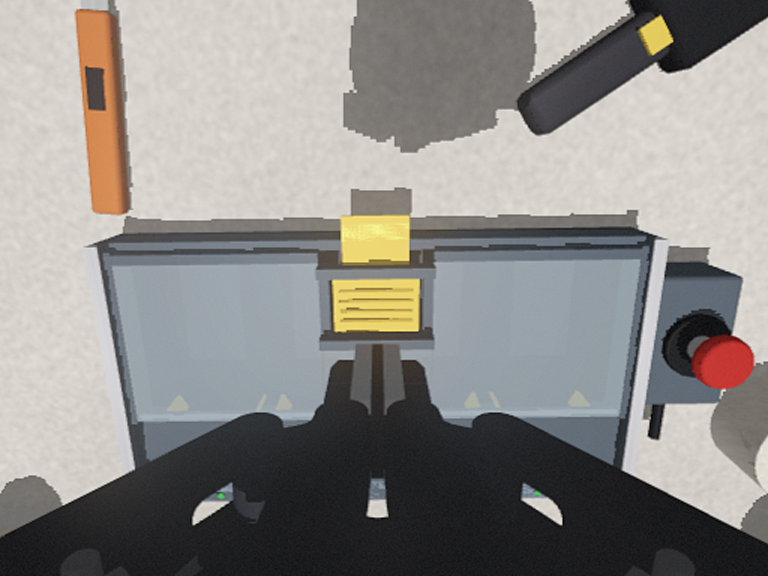

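The wrist view shows the front rib at (376,270), pad (376,305), rear rib (376,338), timer cap (722,361), and cheek tops at (92,247) and (665,240).

Run:
```python
from h import *
for u,v,z,n in [(106,237,.042,"wallL"),(655,232,.042,"wallR"),(88,247,.046,"chkL"),(667,240,.046,"chkR"),(333,279,.054,"padFL"),(419,279,.054,"padFR"),(335,332,.054,"padRL"),(419,331,.054,"padRR"),(376,305,.054,"pad"),(722,361,.094,"timer"),(320,270,.066,"frL"),(434,267,.066,"frR"),(320,341,.066,"rrL"),(433,340,.066,"rrR")]:
  print(n,np.round(px("w1",u/1.5,v/1.5,z)*1000,1),np.round(px("w1",u/1.5,v/1.5)*1000,1))
P,im=cloud("w1");h=cv2.cvtColor(im,cv2.COLOR_RGB2HSV)
m=(h[...,1]>180)&((h[...,0]<6)|(h[...,0]>174))&(P[...,2]>.085);print("red",np.nanmean(P[m],0),np.nanmin(P[m],0),np.nanmax(P[m],0),m.sum())
y=(h[...,1]>150)&(h[...,0]>20)&(h[...,0]<34)&(P[...,2]>.05)&(P[...,0]>.46);print("yel",np.nanmean(P[y],0),np.nanmin(P[y],0),np.nanmax(P[y],0),y.sum())
P2,im2=cloud("top0");h=cv2.cvtColor(im2,cv2.COLOR_RGB2HSV)
m=(h[...,1]>180)&((h[...,0]<6)|(h[...,0]>174))&(P2[...,2]>.085)&(P2[...,0]<.6);print("red top",np.nanmean(P2[m],0))
```

```text
wallL [454.2 -34.3  42. ] [463.  -56.8   1.1]
wallR [432.4 384.4  42. ] [438.7 407.9   1.1]
chkL [461.7 -46.6  46. ] [459.2 -40.5  56.5]
chkR [437.4 392.3  46. ] [435.5 385.7  57.1]
padFL [476.7 140.8  54. ] [473.4 141.8  65.7]
padFR [473.9 206.   54. ] [473.9 206.   53.9]
padRL [519.7 143.2  54. ] [520.7 143.   51.4]
padRR [516.  208.8  54. ] [533.4 213.5   9.9]
pad [496.1 174.3  54. ] [495.6 174.3  55.3]
timer [513.7 420.   94. ] [513.7 419.8  94.2]
frL [466.9 132.2  66. ] [467.  132.2  65.8]
frR [461.1 215.1  66. ] [461.2 215.2  65.4]
rrL [522.7 132.8  66. ] [523.5 132.6  64.1]
rrR [518.2 218.6  66. ] [518.1 218.6  66.1]
red [0.51512219 0.42205784 0.09218685] [0.49700634 0.40541295 0.08504769] [0.53476825 0.44302802 0.09558721] 1074
yel [0.496145   0.17732931 0.0553054 ] [0.48183007 0.14698925 0.05325296] [0.51697387 0.20131434 0.05743953] 210
red top [0.50520391 0.41557103 0.09711948]
```

```bash
python3 -m inch '[-2.8,-0.05,0,0,0,-0.011,-1,-2.8,-0.05,0,0,0,0,-1,0,0,4,0,0,0,-1,0,0,4,0,0,0,-1,0,0,4,0,0,0,-1,0,0,4,0,0,0,-1,0,0,4,0,0,0,-1,0,0,0.8,0,0,0,-1,0,0,0,0,0,0,-1]'
python3 - <<'E'
from h import *
snap("wrist","w2",None,1.5)
E
python3 -m inch '[0,0,0.4,0,0,0,-1,0,0,0.2,0,0,0,-1]'
python3 -m inch '[0,0,0.2,0,0,0,-1,0,0,0.1,0,0,0,-1]'
```

```text
time: 2.78
ee_pos: [0.4989, 0.1768, 0.089]
tcp_rot: [[-0.998, -0.058, 0.0], [-0.058, 0.998, 0.0], [-0.0, 0.0, -1.0]]
force: [0.4, 0.6, 0.9]
width: -0.0001
time: 3.08
ee_pos: [0.4991, 0.1763, 0.0828]
tcp_rot: [[-0.998, -0.057, 0.001], [-0.057, 0.998, 0.0], [-0.001, 0.0, -1.0]]
force: [0.5, -0.8, -0.8]
width: -0.0001
time: 3.32
ee_pos: [0.4988, 0.1762, 0.0792]
tcp_rot: [[-0.998, -0.057, -0.0], [-0.057, 0.998, 0.0], [0.0, 0.0, -1.0]]
force: [-0.0, 0.6, -0.7]
width: 0.0
```

View pics/w2.png

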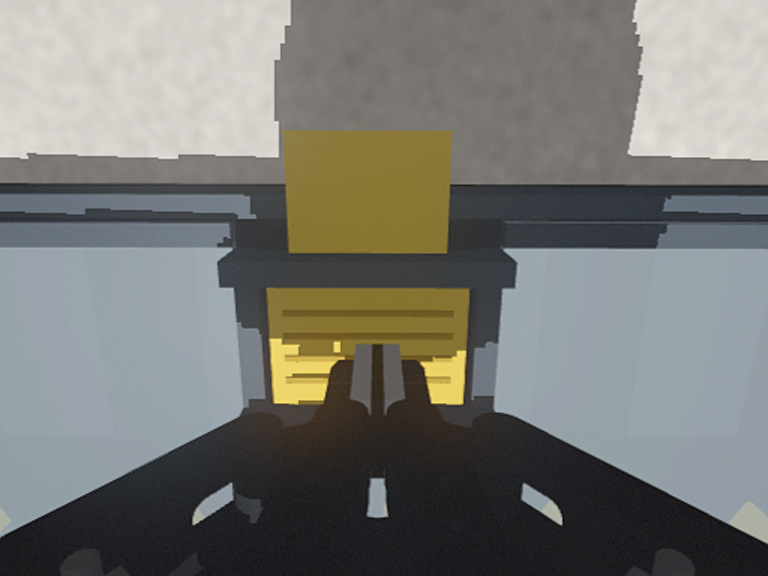

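The fingers are over the pad, well inside the well (pad u 268–470, v 288–404, fingertip at (377,345)), and the edges are horizontal, so the yaw fits. Pressing now.

```bash
python3 -m inch '[0,0,0.3,0,0,0,-1,0,0,0,0,0,0,-1]'
python3 -m inch '[0,0,0.3,0,0,0,-1,0,0,0,0,0,0,-1]'
python3 -m inch '[0,0,0.2,0,0,0,-1,0,0,0,0,0,0,-1]'
```

```text
time: 3.58
ee_pos: [0.4996, 0.1762, 0.0767]
tcp_rot: [[-0.998, -0.057, 0.002], [-0.057, 0.998, 0.0], [-0.002, 0.0, -1.0]]
force: [1.8, 0.5, 5.4]
width: 0.0002
time: 3.82
ee_pos: [0.5001, 0.1763, 0.0741]
tcp_rot: [[-0.998, -0.057, 0.004], [-0.057, 0.998, 0.0], [-0.004, 0.0, -1.0]]
force: [4.4, 0.2, 5.4]
width: -0.0001
time: 4.08
ee_pos: [0.5004, 0.1763, 0.0724]
tcp_rot: [[-0.998, -0.057, 0.004], [-0.057, 0.998, 0.0], [-0.004, 0.0, -1.0]]
force: [2.5, 0.9, 7.1]
width: -0.0002
```

```bash
python3 -m inch '[0,0,0.2,0,0,0,-1,0,0,0.1,0,0,0,-1,0,0,0,0,0,0,-1]'
python3 -m inch '[-0.5,0,0,0,0,0,-1,-0.5,0,0,0,0,0,-1,0,0,0,0,0,0,-1]'
```

```text
time: 4.45
ee_pos: [0.5013, 0.1764, 0.0717]
tcp_rot: [[-0.998, -0.057, 0.007], [-0.057, 0.998, 0.001], [-0.007, 0.0, -1.0]]
force: [-0.4, -2.4, 27.5]
width: -0.0001
time: 4.82
ee_pos: [0.5117, 0.177, 0.0718]
tcp_rot: [[-0.998, -0.057, 0.008], [-0.057, 0.998, 0.001], [-0.008, 0.0, -1.0]]
force: [1.7, -1.3, 27.6]
width: -0.0
```

```bash
python3 -m inch '[-1.5,0,-0.05,0,0,0,-1,-1.5,0,0,0,0,0,-1,-1.5,0,0,0,0,0,-1,-1.5,0,0,0,0,0,-1,-1.5,0,0,0,0,0,-1,-1.5,0,0,0,0,0,-1,-1.5,0,0,0,0,0,-1,-1.5,0,0,0,0,0,-1,-1.5,0,0,0,0,0,-1,-1.2,0,0,0,0,0,-1,0,0,0,0,0,0,-1]'
python3 -m inch '[-0.5,0,0,0,0,0,-1,-0.5,0,0,0,0,0,-1,0,0,0,0,0,0,-1]'
```

```text
time: 6.2
ee_pos: [0.658, 0.1851, 0.0721]
tcp_rot: [[-0.998, -0.057, 0.007], [-0.057, 0.998, 0.0], [-0.007, -0.0, -1.0]]
force: [1.4, -1.0, 17.7]
width: 0.0002
time: 6.58
ee_pos: [0.6669, 0.1857, 0.0717]
tcp_rot: [[-0.998, -0.057, 0.004], [-0.057, 0.998, 0.0], [-0.004, -0.0, -1.0]]
force: [-0.5, 0.1, 16.3]
width: -0.0002
```

```bash
python3 -m inch '[-0.4,0,0,0,0,0,-1,-0.3,0,0,0,0,0,-1,0,0,0,0,0,0,-1]'
python3 -m inch '[-0.3,0,0,0,0,0,-1,0,0,0,0,0,0,-1]'
python3 -m inch '[-0.3,0,0,0,0,0,-1,0,0,0,0,0,0,-1]'
```

```text
time: 6.95
ee_pos: [0.6726, 0.1863, 0.0704]
tcp_rot: [[-0.998, -0.057, 0.0], [-0.057, 0.998, 0.0], [-0.0, 0.0, -1.0]]
force: [-5.0, -0.6, 12.8]
width: -0.0002
time: 7.2
ee_pos: [0.6728, 0.1864, 0.0704]
tcp_rot: [[-0.998, -0.058, -0.009], [-0.058, 0.998, -0.001], [0.009, -0.001, -1.0]]
force: [-24.2, -4.0, 22.0]
width: 0.0002
time: 7.45
ee_pos: [0.6731, 0.1864, 0.0704]
tcp_rot: [[-0.998, -0.058, -0.017], [-0.058, 0.998, -0.003], [0.018, -0.002, -1.0]]
force: [-42.3, -7.5, 32.7]
width: -0.0003
```

The cover is at its end stop (42 N push, no more travel; 165 mm covered). Backing off, lifting and looking.

```bash
python3 -m inch '[0.8,0,0,0,0,0,-1,0,0,-3,0,0,0,-1,0,0,-5,0,0,0,-1,0,0,-5,0,0,0,-1,3.5,0,-5,0,0,0,1,4.5,0,-5,0,0,0,1,4.5,0,0,0,0,0,1,4.5,0,0,0,0,0,1,4.5,0,0,0,0,0,1,0,0,0,0,0,0,1,0,0,0,0,0,0,1]'
python3 - <<'E'
from h import *
snap("wrist","w3",None,1.5)
E
```

```text
time: 8.82
ee_pos: [0.4595, 0.1739, 0.2952]
tcp_rot: [[-0.998, -0.057, -0.0], [-0.057, 0.998, -0.0], [0.0, -0.0, -1.0]]
force: [-0.2, 0.6, -0.6]
width: 0.0857
```

View pics/w3.png

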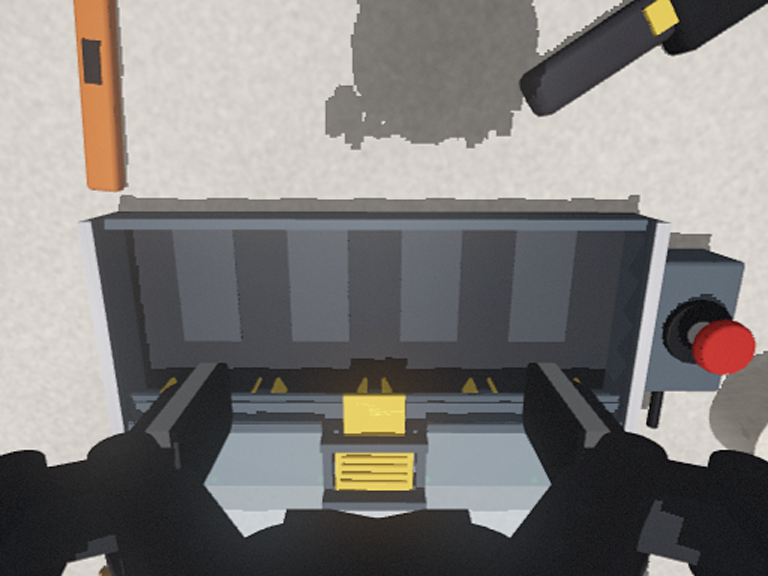

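The cover is open and the trough is clear. Floor stripes mark the bay lanes at u≈208/317/430/543 (v 285), the wall top is at v≈218, and the timer is at (722,347).

Run:
```python
from h import *
c=np.array([568,178]);t=np.radians(3.05);R=np.array([[np.cos(t),-np.sin(t)],[np.sin(t),np.cos(t)]])
def loc(p):return np.round(R.T@(p[:2]*1000-c),1)
for u,v,z,n in [(184,341,.008,"s1L"),(239,341,.008,"s1R"),(292,341,.008,"s2L"),(348,341,.008,"s2R"),(401,341,.008,"s3L"),(458,341,.008,"s3R"),(509,341,.008,"s4L"),(563,341,.008,"s4R"),(174,231,.008,"s1Lf"),(575,231,.008,"s4Rf"),(105,218,.042,"wallL"),(650,218,.042,"wallR"),(105,230,.042,"wallLi"),(646,230,.042,"wallRi"),(81,222,.046,"ckL"),(669,223,.046,"ckR")]:
  a=px("w3",u/1.5,v/1.5,z);b=px("w3",u/1.5,v/1.5);print(n,loc(a),loc(b),round(b[2]*1000,1))
P,im=cloud("w3");h=cv2.cvtColor(im,cv2.COLOR_RGB2HSV)
m=(h[...,1]>180)&((h[...,0]<6)|(h[...,0]>174))&(P[...,2]>.085)&(P[...,0]<.6);print("red",loc(np.nanmean(P[m],0)),loc(np.nanmin(P[m],0)),loc(np.nanmax(P[m],0)))
```

```text
s1L [  -6.9 -168.2] [  -7.4 -167.6] 9.2
s1R [  -7.1 -119.4] [  -7.8 -118.9] 9.7
s2L [ -7.3 -72.5] [ -7.8 -72.3] 9.1
s2R [ -7.5 -22.9] [ -7.9 -22.9] 8.8
s3L [-7.8 24. ] [-8.6 23.9] 9.9
s3R [-8.  74.4] [-8.5 74.2] 9.1
s4L [ -8.2 119.5] [ -8.5 119.3] 8.7
s4R [ -8.4 167.3] [ -8.9 166.8] 9.1
s1Lf [-105.3 -166.3] [-105.5 -165.7] 9.4
s4Rf [-106.7  166.6] [-106.9  166.2] 8.9
wallL [-121.1 -203.2] [-120.4 -205.5] 37.8
wallR [-122.9  208.2] [-121.6  213. ] 33.4
wallLi [-111.9 -204.5] [-111.3 -206.6] 38.3
wallRi [-113.7  206.6] [-113.9  206. ] 43.2
ckL [-118.6 -219.4] [-120.4 -212.6] 57.3
ckR [-119.8  220.8] [-121.3  215.1] 55.6
red [-39.7 246.5] [-58.8 230.9] [-19.3 266.7]
```

```bash
python3 -m inch '[1.07,-4.69,-0.35,0,0,0,1,1.07,-4.69,-0.35,0,0,0,1,1.07,-4.69,-0.35,0,0,0,1,1.07,-4.69,-0.35,0,0,0,1,1.07,-4.69,-0.35,0,0,0,1,1.07,-4.69,-0.35,0,0,0,1,1.07,-4.69,-0.35,0,0,0,1,1.07,-4.69,-0.35,0,0,0,1,1.07,-4.69,-0.35,0,0,0,1,1.07,-4.69,-0.35,0,0,0,1,0,0,0,0,0,0,1,0,0,0,0,0,0,1]'
python3 - <<'E'
from h import *
snap("wrist","w4",None,1.5);packs("w4")
E
```

```text
time: 10.38
ee_pos: [0.3794, -0.3004, 0.3298]
tcp_rot: [[-0.998, -0.057, -0.0], [-0.057, 0.998, 0.001], [0.0, 0.001, -1.0]]
force: [-0.6, 0.9, -0.0]
width: 0.0856
[443. 145.] ctr [364.7 -50. ] size [146.4  27.4] yaw -1.9 labelz 16.1 label [363.6 -47.8]
```

View pics/w4.png

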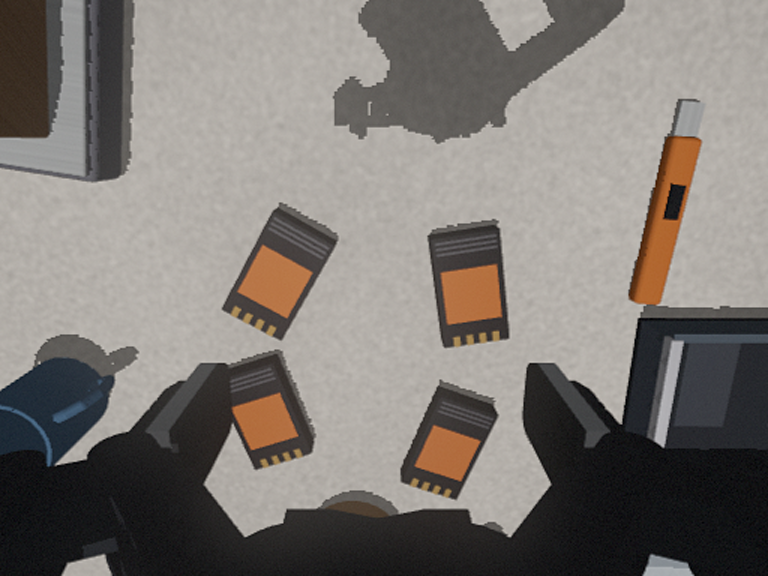

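All four packs are visible in 1.5x pixels: D near (280,275), C (470,285), B (270,410), A (448,440), with contacts toward the image bottom (+x). I'll compute the poses from the top-face corners and labels.

```bash
cat >> h.py <<'E'
def labels(tag,lo=(.2,-.6),hi=(.8,-.08),dx=0,z=.022):
    P,im=cloud(tag);h=cv2.cvtColor(im,cv2.COLOR_RGB2HSV)
    ok=(P[...,0]>lo[0])&(P[...,0]<hi[0])&(P[...,1]>lo[1])&(P[...,1]<hi[1])&(P[...,2]<.05)
    m=(ok&(h[...,0]<14)&(h[...,1]>130)&(h[...,2]>90)).astype(np.uint8)
    n,l,st,c=cv2.connectedComponentsWithStats(m)
    for i in range(1,n):
        if st[i,4]<80: continue
        ct=max(cv2.findContours((l==i).astype(np.uint8),0,2)[0],key=cv2.contourArea)[:,0]
        w=np.array([px(tag,u,v,z)[:2] for u,v in ct])*1000
        (cx,cy),(a,b),t=cv2.minAreaRect(w.astype(np.float32));t=(t+45)%90-45
        print("label",np.round(c[i]*1.5),np.round((cx,cy),1),"yaw",round(t,1),"sz",np.round((a,b),1),"z",round(float(np.nanmedian(P[...,2][l==i]))*1000,1))
E
python3 - <<'E'
from h import *
labels("w4");labels("top0")
C={"C":[(429,236),(497,229),(508,339),(444,347)],"D":[(281,211),(336,243),(281,338),(223,308)],"A":[(442,388),(495,411),(455,499),(402,481)],"B":[(225,364),(281,354),(313,445),(257,467)]}
for k,c in C.items():
  w=np.array([px("w4",u/1.5,v/1.5,.022)[:2] for u,v in c])*1000
  f=(w[2]+w[3])/2;b=(w[0]+w[1])/2;d=f-b;s=(w[1]+w[2]-w[0]-w[3])/2
  print(k,"ctr",w.mean(0).round(1),"len",np.hypot(*d).round(1),"wid",np.hypot(*s).round(1),"yaw",np.degrees(np.arctan2(d[1],d[0])).round(1),"yaw2",np.degrees(np.arctan2(-s[0],s[1])).round(1))
E
```

```text
label [274. 281.] [ 436.5 -388.6] yaw -27.0 sz [50.7 50.2] z 23.2
label [471. 294.] [ 438.3 -211. ] yaw 12.4 sz [50.7 50.9] z 23.1
label [264. 421.] [ 579.4 -398.5] yaw 21.6 sz [50.8 51.2] z 23.2
label [447. 453.] [ 604.8 -216.9] yaw -17.3 sz [50.8 50.6] z 23.1
label [512. 280.] [ 603.3 -217.8] yaw -17.8 sz [50.5 49.3] z 21.8
label [593. 292.] [ 577.9 -398.5] yaw 21.4 sz [49.4 50.2] z 21.9
label [509. 354.] [ 437.1 -211.9] yaw 12.2 sz [49.6 50. ] z 22.5
label [590. 356.] [ 435.6 -388.6] yaw -26.0 sz [48.9 47.8] z 22.0
C ctr [ 433.9 -212.7] len 105.4 wid 59.5 yaw 12.6 yaw2 10.1
D ctr [ 431.5 -383.8] len 104.8 wid 56.8 yaw -28.6 yaw2 -27.1
A ctr [ 596.8 -216.3] len 109.2 wid 58.4 yaw -15.7 yaw2 -20.2
B ctr [ 565.5 -393.4] len 108.4 wid 58.1 yaw 16.4 yaw2 21.2
```

```bash
cat >> h.py <<'E'
def to(x,y,yaw,z=None):
    "x,y mm; yaw deg of pack/charger x: shift first in present tool axes, then rz"
    o=env.get_obs();R=o["tcp_rot"];p=o["ee_pos"]*1000
    d=np.array([x-p[0],y-p[1],(z-p[2]) if z is not None else 0])
    cur=np.degrees(np.arctan2(-R[1,0],-R[0,0]));print("cur yaw",cur.round(2),"shift cm",(R.T@d/10).round(2),"rz",np.radians(cur-yaw).round(3))
E
python3 - <<'E'
from h import *
to(393.4,-220.8,12.3,110)
E
```

```text
cur yaw 3.31 shift cm [-1.85  7.81 22.01] rz -0.157
```

```bash
python3 -m inch '[-0.62,2.6,3.6,0,0,0,1,-0.62,2.6,3.6,0,0,0,1,-0.61,2.61,3.6,0,0,0,1,0,0,3.6,0,0,-0.157,1,0,0,3.8,0,0,0,1,0,0,3.8,0,0,0,1,0,0,0,0,0,0,1]'
python3 - <<'E'
from h import *
snap("wrist","w5",None,1.5)
labels("w5")
to(393.4,-220.8,12.3,24)
E
```

```text
time: 11.3
ee_pos: [0.3925, -0.2198, 0.1089]
tcp_rot: [[-0.977, -0.214, -0.003], [-0.214, 0.977, 0.003], [0.002, 0.004, -1.0]]
force: [0.5, -0.3, -0.1]
width: 0.0855
label [ 20. 328.] [ 441.3 -367.7] yaw 0.6 sz [56.9 24.5] z 23.2
label [373. 400.] [ 438.3 -211. ] yaw 12.3 sz [50.5 50.7] z 23.0
cur yaw 12.34 shift cm [-0.01 -0.02  8.66] rz 0.001
```

View pics/w5.png

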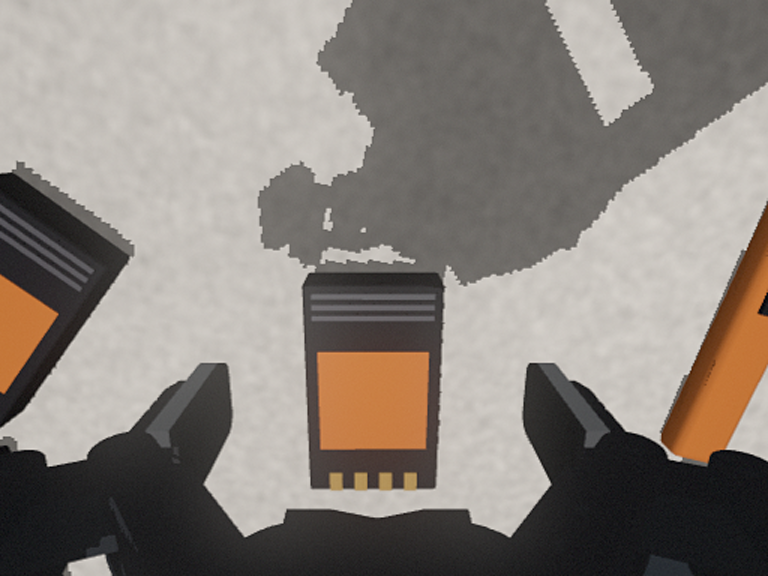

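The pack is centred between the jaws (u 303–443) and the label pose is unchanged. Going down to grasp.

```bash
python3 -m inch '[0,0,3.5,0,0,0,1,0,0,3,0,0,0,1,0,0,2,0,0,0,1,0,0,0,0,0,0,1,0,0,0,0,0,0,-1,0,0,0,0,0,0,-1,0,0,0,0,0,0,-1,0,0,0,0,0,0,-1,0,0,0,0,0,0,-1]' 60
python3 -m inch '[0,0,-1,0,0,0,-1,0,0,-2,0,0,0,-1,0,0,-4,0,0,0,-1,0,0,-4,0,0,0,-1,0,0,0,0,0,0,-1]'
python3 - <<'E'
from h import *
snap("wrist","w6",None,1.5)
labels("w6",z=.022+.11)
c=np.array([569.5,178.3]);t=np.radians(3.27)
for n,y in zip((1,2,3,4),(-142.5,-47.5,47.5,142.5)):
    p=c+np.array([[np.cos(t),-np.sin(t)],[np.sin(t),np.cos(t)]])@[-78,y];print(n,p.round(1));to(*p,3.27)
E
```

```text
time: 12.48
ee_pos: [0.3939, -0.222, 0.0271]
tcp_rot: [[-0.977, -0.213, 0.002], [-0.213, 0.977, -0.002], [-0.002, -0.002, -1.0]]
force: [-0.9, 2.4, 9.8]
width: 0.0603
time: 13.1
ee_pos: [0.394, -0.2222, 0.1383]
tcp_rot: [[-0.977, -0.213, 0.005], [-0.213, 0.977, -0.005], [-0.003, -0.005, -1.0]]
force: [0.2, -0.1, -2.8]
width: 0.0603
label [ 55. 296.] [ 384.4 -317.1] yaw -26.9 sz [27.  27.2] z 23.1
1 [499.8  31.6]
cur yaw 12.28 shift cm [-15.78  22.47  -0.03] rz 0.157
2 [494.3 126.4]
cur yaw 12.28 shift cm [-17.27  31.85  -0.05] rz 0.157
3 [488.9 221.3]
cur yaw 12.28 shift cm [-18.76  41.24  -0.07] rz 0.157
4 [483.5 316.1]
cur yaw 12.28 shift cm [-20.25  50.62  -0.09] rz 0.157
```

View pics/w6.png

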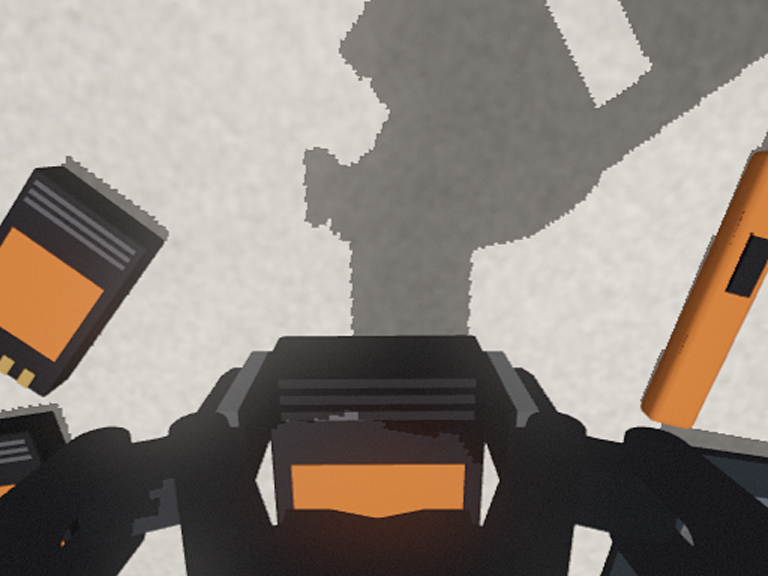

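The pack is held level (width 60.3 mm). The fingertips touched the bench slightly while closing at TCP z 24, so tips ≈27 mm ahead at this width; next time I'll use TCP z ≈29. Carrying to bay 1.

```bash
python3 -m inch '[-2.6,3.745,0,0,0,0.026,-1,-2.6,3.745,0,0,0,0.026,-1,-2.6,3.745,0,0,0,0.026,-1,-2.6,3.745,0,0,0,0.026,-1,-2.6,3.745,0,0,0,0.026,-1,-2.6,3.745,0,0,0,0.027,-1,0,0,0,0,0,0,-1]'
python3 - <<'E'
from h import *
to(497.8,31.5,3.27,70)
E
```

```text
time: 14.02
ee_pos: [0.5138, 0.026, 0.1339]
tcp_rot: [[-0.998, -0.06, -0.002], [-0.06, 0.998, 0.001], [0.002, 0.001, -1.0]]
force: [-0.3, -0.2, -1.9]
width: 0.0606
cur yaw 3.47 shift cm [1.55 0.64 6.39] rz 0.003
```

```bash
python3 -m inch '[0.8,0.32,0,0,0,0.003,-1,0.75,0.32,0,0,0,0,-1,0,0,0,0,0,0,-1,0,0,3,0,0,0,-1,0,0,3,0,0,0,-1,0,0,2.5,0,0,0,-1,0,0,0,0,0,0,-1]'
python3 - <<'E'
from h import *
to(497.8,31.5,3.27,37)
snap("wrist","w7",None,1.5)
E
```

```text
time: 14.9
ee_pos: [0.4971, 0.029, 0.0492]
tcp_rot: [[-0.999, -0.053, -0.003], [-0.053, 0.999, 0.001], [0.003, 0.001, -1.0]]
force: [-0.0, 0.2, -1.5]
width: 0.0607
cur yaw 3.06 shift cm [-0.08  0.24  1.22] rz -0.004
```

View pics/w7.png

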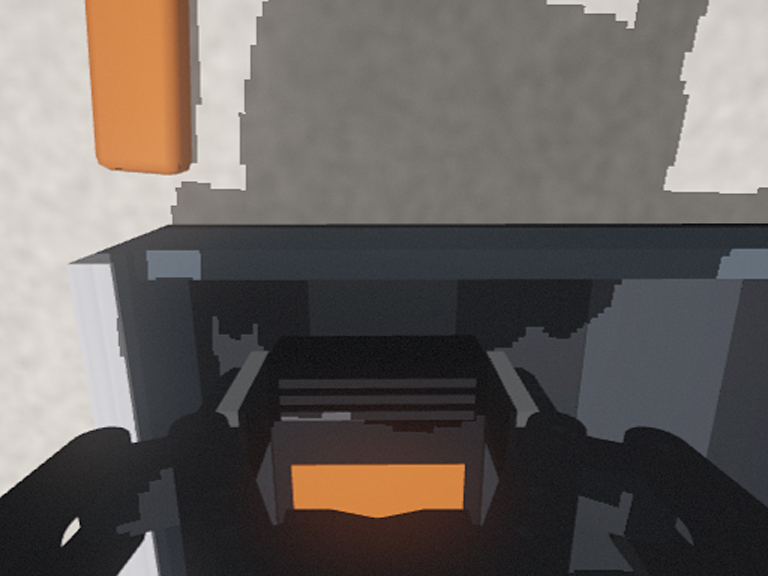

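The lane stripe (u 307–457) sits about 2.4 mm to +y of the tool, which agrees with the computed correction. Adjusting, lowering and inserting.

```bash
python3 -m inch '[0,0.24,0,0,0,-0.003,-1,0,0,0.7,0,0,0,-1,0,0,0.6,0,0,0,-1,0,0,0,0,0,0,-1]'
python3 -m inch '[-1,0,0,0,0,0,-1,-1,0,0,0,0,0,-1,-0.5,0,0,0,0,0,-1,0,0,0,0,0,0,-1]'
python3 -m inch '[-1,0,0,0,0,0,-1,-1,0,0,0,0,0,-1,-1,0,0,0,0,0,-1,0,0,0,0,0,0,-1]'
```

```text
time: 15.45
ee_pos: [0.4976, 0.0317, 0.0368]
tcp_rot: [[-0.998, -0.057, -0.001], [-0.057, 0.998, 0.0], [0.001, 0.0, -1.0]]
force: [-0.4, 0.5, -1.3]
width: 0.0603
time: 15.95
ee_pos: [0.5235, 0.0328, 0.0372]
tcp_rot: [[-0.998, -0.057, 0.001], [-0.057, 0.998, -0.0], [-0.001, -0.0, -1.0]]
force: [1.7, -3.6, -3.1]
width: 0.0605
time: 16.45
ee_pos: [0.5539, 0.0346, 0.0373]
tcp_rot: [[-0.998, -0.057, 0.002], [-0.057, 0.998, -0.0], [-0.002, -0.0, -1.0]]
force: [3.7, -3.5, -4.6]
width: 0.0604
```

```bash
python3 -m inch '[-1,-0.1,0.08,0,0,0,-1,-1,0,0,0,0,0,-1,0,0,0,0,0,0,-1]'
python3 -m inch '[-0.4,0,0,0,0,0,-1,0,0,0,0,0,0,-1]'
python3 -m inch '[-0.3,0,0,0,0,0,-1,0,0,0,0,0,0,-1]'
```

```text
time: 16.82
ee_pos: [0.5735, 0.0352, 0.0365]
tcp_rot: [[-0.998, -0.058, 0.001], [-0.058, 0.998, 0.0], [-0.001, 0.0, -1.0]]
force: [-0.2, -0.2, -2.3]
width: 0.0607
time: 17.08
ee_pos: [0.5769, 0.0353, 0.0365]
tcp_rot: [[-0.998, -0.057, 0.0], [-0.057, 0.998, 0.0], [-0.0, 0.0, -1.0]]
force: [0.6, 0.7, -1.5]
width: 0.0606
time: 17.32
ee_pos: [0.5799, 0.0354, 0.0365]
tcp_rot: [[-0.998, -0.057, 0.0], [-0.057, 0.998, -0.0], [-0.0, -0.0, -1.0]]
force: [-0.4, 0.8, -1.4]
width: 0.0606
```

```bash
python3 -m inch '[-0.3,0,0,0,0,0,-1,0,0,0,0,0,0,-1]'
python3 -m inch '[-0.2,0,0,0,0,0,-1,0,0,0,0,0,0,-1]'
python3 -m inch '[-0.2,0,0,0,0,0,-1,0,0,0,0,0,0,-1]'
```

```text
time: 17.58
ee_pos: [0.5805, 0.0356, 0.0357]
tcp_rot: [[-0.998, -0.057, -0.007], [-0.057, 0.998, 0.0], [0.007, 0.001, -1.0]]
force: [-12.8, -2.0, 3.4]
width: 0.0606
time: 17.82
ee_pos: [0.5806, 0.0357, 0.0353]
tcp_rot: [[-0.998, -0.056, -0.012], [-0.056, 0.998, 0.001], [0.012, 0.001, -1.0]]
force: [-22.8, -2.7, 6.1]
width: 0.0605
time: 18.08
ee_pos: [0.5811, 0.0359, 0.0351]
tcp_rot: [[-0.998, -0.057, -0.017], [-0.057, 0.998, 0.001], [0.017, 0.002, -1.0]]
force: [-31.4, -2.6, 12.8]
width: 0.0604
```

Home in bay 1: hard stop at x=580.5, against 580.4 predicted. Releasing and going for the left-near pack (D).

```bash
python3 -m inch '[0.4,0,0,0,0,0,-1,0,0,0,0,0,0,0.8,0,0,0,0,0,0,0.8,0,0,0,0,0,0,0.8,0,0,-1,0,0,0,0.8,0,0,-3,0,0,0,0.8,0,0,-5,0,0,0,0.8,0,0,-4,0,0,0,1]'
python3 -m inch '[2.08,-3.92,0,0,0,0,1,2.08,-3.92,0,0,0,0,1,2.08,-3.92,0,0,0,0,1,2.08,-3.92,0,0,0,0,1,2.08,-3.92,0,0,0,0,1,2.08,-3.92,0,0,0,0,1,2.08,-3.92,0,0,0,0,1,2.08,-3.92,0,0,0,0,1,2.08,-3.92,0,0,0,0,1,2.08,-3.92,0,0,0,0,1,0,0,0,0,0,0.176,1,0,0,0,0,0,0.176,1]'
python3 -m inch '[0,0,0,0,0,0.176,1,0,0,0,0,0,0,1]'
python3 - <<'E'
from h import *
snap("wrist","w8",None,1.5)
labels("w8")
to(395.5,-367.7,-27,29)
E
```

```text
time: 19.08
ee_pos: [0.5831, 0.0356, 0.1692]
tcp_rot: [[-0.998, -0.057, 0.002], [-0.057, 0.998, -0.0], [-0.002, -0.0, -1.0]]
force: [-0.1, -0.0, -0.6]
width: 0.0856
time: 20.58
ee_pos: [0.3973, -0.3683, 0.1671]
tcp_rot: [[-0.955, 0.297, 0.0], [0.297, 0.955, -0.001], [-0.001, -0.0, -1.0]]
force: [-0.3, 1.1, -0.2]
width: 0.0857
time: 20.82
ee_pos: [0.3976, -0.3678, 0.1671]
tcp_rot: [[-0.892, 0.452, 0.0], [0.452, 0.892, -0.001], [-0.001, -0.0, -1.0]]
force: [-0.4, 0.2, 0.2]
width: 0.0855
label [374. 344.] [ 436.4 -388.6] yaw -26.8 sz [50.7 50.5] z 23.1
label [738. 437.] [ 593.3 -219.6] yaw -17.3 sz [37.9 30.6] z 23.0
label [475. 511.] [ 569.6 -379.2] yaw 37.9 sz [52.9 19.6] z 23.1
cur yaw -26.76 shift cm [ 0.2  -0.08 13.8 ] rz 0.004
```

```bash
python3 -m inch '[0.2,-0.08,3.5,0,0,0,1,0,0,3.5,0,0,0,1,0,0,3.5,0,0,0,1,0,0,2.3,0,0,0,1,0,0,1,0,0,0,1,0,0,0,0,0,0,-1,0,0,0,0,0,0,-1,0,0,0,0,0,0,-1,0,0,0,0,0,0,-1,0,0,0,0,0,0,-1]' 60
python3 -m inch '[0,0,-1,0,0,0,-1,0,0,-3,0,0,0,-1,0,0,-4,0,0,0,-1,0,0,-3,0,0,0,-1,0,0,0,0,0,-0.176,-1,0,0,0,0,0,-0.176,-1,0,0,0,0,0,-0.176,-1,0,0,0,0,0,0,-1]'
python3 - <<'E'
from h import *
to(492.3,126.3,3.27)
E
```

```text
time: 22.12
ee_pos: [0.3958, -0.3681, 0.0297]
tcp_rot: [[-0.891, 0.453, 0.001], [0.453, 0.891, -0.002], [-0.002, -0.001, -1.0]]
force: [-0.4, 0.8, 6.9]
width: 0.0604
time: 23.12
ee_pos: [0.3953, -0.3674, 0.1388]
tcp_rot: [[-0.998, -0.056, -0.0], [-0.056, 0.998, -0.0], [0.0, -0.0, -1.0]]
force: [1.1, 0.0, -1.6]
width: 0.0605
cur yaw 3.19 shift cm [-12.44  48.75  -0.  ] rz -0.001
```

```bash
python3 -m inch '[-1.24,4.87,0,0,0,0,-1,-1.24,4.87,0,0,0,0,-1,-1.24,4.87,0,0,0,0,-1,-1.24,4.87,0,0,0,0,-1,-1.24,4.87,0,0,0,0,-1,-1.24,4.87,0,0,0,0,-1,-1.24,4.87,0,0,0,0,-1,-1.24,4.87,0,0,0,0,-1,-1.24,4.87,0,0,0,0,-1,-1.24,4.87,0,0,0,0,-1,0,0,0,0,0,0,-1]'
python3 - <<'E'
from h import *
to(492.3,126.3,3.27,50)
E
```

```text
time: 24.5
ee_pos: [0.4912, 0.1284, 0.1386]
tcp_rot: [[-0.998, -0.057, 0.0], [-0.057, 0.998, 0.0], [-0.0, 0.0, -1.0]]
force: [0.2, -0.3, -1.8]
width: 0.0603
cur yaw 3.29 shift cm [-0.09 -0.22  8.86] rz 0.0
```

```bash
python3 -m inch '[-0.1,-0.24,3,0,0,0,-1,0,0,3,0,0,0,-1,0,0,2.9,0,0,0,-1,0,0,0,0,0,0,-1]'
python3 -m inch '[0,0,0.6,0,0,0,-1,0,0,0.5,0,0,0,-1,0,0,0,0,0,0,-1]'
python3 -m inch '[-1,0,0,0,0,0,-1,-1,0,0,0,0,0,-1,-0.5,0,0,0,0,0,-1,0,0,0,0,0,0,-1]'
python3 -m inch '[-1,0,0,0,0,0,-1,-1,0,0,0,0,0,-1,-0.5,0,0,0,0,0,-1,0,0,0,0,0,0,-1]'
```

```text
time: 25.0
ee_pos: [0.4914, 0.1227, 0.0482]
tcp_rot: [[-0.999, -0.054, -0.004], [-0.054, 0.999, -0.0], [0.004, 0.0, -1.0]]
force: [0.2, 0.3, -1.3]
width: 0.0601
time: 25.38
ee_pos: [0.4925, 0.1234, 0.0386]
tcp_rot: [[-0.998, -0.057, 0.0], [-0.057, 0.998, -0.0], [-0.0, -0.0, -1.0]]
force: [-0.4, -0.7, -3.5]
width: 0.06
time: 25.88
ee_pos: [0.5157, 0.1258, 0.0378]
tcp_rot: [[-0.998, -0.058, -0.007], [-0.058, 0.998, 0.001], [0.006, 0.001, -1.0]]
force: [-10.8, 6.7, 2.0]
width: 0.0604
time: 26.38
ee_pos: [0.5429, 0.1275, 0.0383]
tcp_rot: [[-0.998, -0.058, -0.0], [-0.058, 0.998, 0.001], [-0.0, 0.001, -1.0]]
force: [0.0, 8.3, -3.3]
width: 0.0605
```

```bash
python3 -m inch '[0,0.15,0,0,0,0,-1,-1,0,0,0,0,0,-1,-1,0,0,0,0,0,-1,-0.6,0,0,0,0,0,-1,0,0,0,0,0,0,-1]'
python3 -m inch '[-0.5,0,0,0,0,0,-1,0,0,0,0,0,0,-1]'
python3 -m inch '[-0.4,0,0,0,0,0,-1,0,0,0,0,0,0,-1]'
python3 -m inch '[-0.3,0,0,0,0,0,-1,0,0,0,0,0,0,-1]'
```

```text
time: 27.0
ee_pos: [0.5689, 0.1293, 0.0384]
tcp_rot: [[-0.998, -0.057, 0.001], [-0.057, 0.998, 0.0], [-0.001, 0.0, -1.0]]
force: [-0.0, 2.0, -2.2]
width: 0.0605
time: 27.25
ee_pos: [0.5736, 0.1296, 0.0385]
tcp_rot: [[-0.998, -0.057, 0.001], [-0.057, 0.998, -0.0], [-0.001, -0.0, -1.0]]
force: [0.9, 0.6, -2.5]
width: 0.0606
time: 27.5
ee_pos: [0.5751, 0.1296, 0.0377]
tcp_rot: [[-0.998, -0.058, -0.007], [-0.058, 0.998, -0.001], [0.007, -0.0, -1.0]]
force: [-11.0, -1.6, 1.1]
width: 0.0603
time: 27.75
ee_pos: [0.5753, 0.1296, 0.0377]
tcp_rot: [[-0.998, -0.058, -0.015], [-0.058, 0.998, -0.002], [0.015, -0.001, -1.0]]
force: [-28.1, -4.7, 14.7]
width: 0.0603
```

Home in bay 2 (x=575.2, predicted 575.0). Next is pack B.

```bash
python3 -m inch '[0.4,0,0,0,0,0,-1,0,0,0,0,0,0,0.8,0,0,0,0,0,0,0.8,0,0,0,0,0,0,0.8,0,0,-1,0,0,0,0.8,0,0,-3,0,0,0,0.8,0,0,-5,0,0,0,0.8,0,0,-4,0,0,0,1]'
python3 -m inch '[0.575,-4.51,0,0,0,0,1,0.575,-4.51,0,0,0,0,1,0.575,-4.51,0,0,0,0,1,0.575,-4.51,0,0,0,0,1,0.575,-4.51,0,0,0,0,1,0.575,-4.51,0,0,0,0,1,0.575,-4.51,0,0,0,0,1,0.575,-4.51,0,0,0,0,1,0.575,-4.51,0,0,0,0,1,0.575,-4.51,0,0,0,0,1,0.575,-4.51,0,0,0,0,1,0.575,-4.51,0,0,0,0,1]'
python3 -m inch '[0,0,0,0,0,-0.159,1,0,0,0,0,0,-0.159,1,0,0,0,0,0,0,1]'
python3 - <<'E'
from h import *
snap("wrist","w9",None,1.5)
labels("w9")
to(536.6,-415.4,21.5,30)
E
```

```text
time: 28.75
ee_pos: [0.5765, 0.1298, 0.1712]
tcp_rot: [[-0.998, -0.057, 0.002], [-0.057, 0.998, -0.0], [-0.002, -0.0, -1.0]]
force: [0.3, 0.1, 0.3]
width: 0.0854
time: 30.25
ee_pos: [0.5381, -0.416, 0.1694]
tcp_rot: [[-0.998, -0.057, 0.001], [-0.057, 0.998, -0.001], [-0.001, -0.001, -1.0]]
force: [0.4, 0.0, -0.2]
width: 0.0849
time: 30.62
ee_pos: [0.5383, -0.4146, 0.169]
tcp_rot: [[-0.931, -0.365, 0.0], [-0.365, 0.931, -0.0], [-0.0, -0.001, -1.0]]
force: [-0.3, -0.6, -0.2]
width: 0.0856
label [378. 342.] [ 578.8 -397.8] yaw 21.5 sz [49.7 50.9] z 23.0
cur yaw 21.31 shift cm [ 2.00e-01 -1.00e-02  1.39e+01] rz -0.003
```

```bash
python3 -m inch '[0.25,0.05,3.5,0,0,0,1,0,0,3.5,0,0,0,1,0,0,3.5,0,0,0,1,0,0,2.4,0,0,0,1,0,0,1,0,0,0,1,0,0,0,0,0,0,-1,0,0,0,0,0,0,-1,0,0,0,0,0,0,-1,0,0,0,0,0,0,-1,0,0,0,0,0,0,-1]' 60
python3 -m inch '[0,0,-1,0,0,0,-1,0,0,-3,0,0,0,-1,0,0,-4,0,0,0,-1,0,0,-3,0,0,0,-1,0,0,0,0,0,0.158,-1,0,0,0,0,0,0.157,-1,0,0,0,0,0,0,-1]'
python3 - <<'E'
from h import *
to(486.9,221.2,3.27)
E
```

```text
time: 31.92
ee_pos: [0.5364, -0.4155, 0.031]
tcp_rot: [[-0.931, -0.366, 0.002], [-0.366, 0.931, -0.002], [-0.001, -0.002, -1.0]]
force: [0.6, -0.5, 5.7]
width: 0.0607
time: 32.8
ee_pos: [0.5357, -0.4148, 0.1396]
tcp_rot: [[-0.998, -0.061, -0.0], [-0.061, 0.998, 0.0], [0.0, 0.0, -1.0]]
force: [0.1, 0.3, -2.5]
width: 0.0604
cur yaw 3.52 shift cm [9.600e-01 6.378e+01 2.000e-02] rz 0.004
```

```bash
python3 -m inch '[0.08,5.31,0,0,0,0.004,-1,0.1,5.31,0,0,0,0,-1,0.1,5.31,0,0,0,0,-1,0.1,5.31,0,0,0,0,-1,0.1,5.31,0,0,0,0,-1,0.1,5.31,0,0,0,0,-1,0.1,5.31,0,0,0,0,-1,0.1,5.31,0,0,0,0,-1,0.1,5.31,0,0,0,0,-1,0.1,5.31,0,0,0,0,-1,0.1,5.31,0,0,0,0,-1,0.1,5.31,0,0,0,0,-1]'
python3 -m inch '[0,0,0,0,0,0,-1,0,0,0,0,0,0,-1]'
python3 - <<'E'
from h import *
to(486.9,221.2,3.27,50)
E
```

```text
time: 34.3
ee_pos: [0.4877, 0.2223, 0.1398]
tcp_rot: [[-0.998, -0.06, 0.0], [-0.06, 0.998, 0.0], [-0.0, 0.0, -1.0]]
force: [0.4, -0.0, -0.3]
width: 0.0604
time: 34.55
ee_pos: [0.488, 0.2202, 0.1395]
tcp_rot: [[-0.998, -0.058, -0.0], [-0.058, 0.998, -0.0], [0.0, -0.0, -1.0]]
force: [-0.4, 0.1, -2.5]
width: 0.0606
cur yaw 3.35 shift cm [0.1  0.11 8.95] rz 0.001
```

```bash
python3 -m inch '[0.1,0.1,3,0,0,0,-1,0,0,3,0,0,0,-1,0,0,2.5,0,0,0,-1,0,0,1,0,0,0,-1,0,0,0.45,0,0,0,-1,0,0,0,0,0,0,-1]'
python3 -m inch '[-1,0,0,0,0,0,-1,-1,0,0,0,0,0,-1,-0.5,0,0,0,0,0,-1,0,0,0,0,0,0,-1]'
python3 -m inch '[-1,0,0,0,0,0,-1,-1,0,0,0,0,0,-1,-0.5,0,0,0,0,0,-1,0,0,0,0,0,0,-1]'
```

```text
time: 35.3
ee_pos: [0.4874, 0.2213, 0.0405]
tcp_rot: [[-0.998, -0.056, 0.001], [-0.056, 0.998, 0.0], [-0.001, 0.0, -1.0]]
force: [0.3, -0.4, -2.7]
width: 0.0604
time: 35.8
ee_pos: [0.5125, 0.2227, 0.04]
tcp_rot: [[-0.998, -0.056, 0.001], [-0.056, 0.998, -0.0], [-0.001, -0.0, -1.0]]
force: [1.2, -2.4, -1.7]
width: 0.0603
time: 36.3
ee_pos: [0.5376, 0.2243, 0.04]
tcp_rot: [[-0.998, -0.056, 0.001], [-0.056, 0.998, 0.0], [-0.001, 0.0, -1.0]]
force: [2.1, -3.2, -3.0]
width: 0.0599
```

Expected stop here is x≈569.5.

```bash
python3 -m inch '[-1,-0.05,0,0,0,0,-1,-1,0,0,0,0,0,-1,-0.8,0,0,0,0,0,-1,0,0,0,0,0,0,-1]'
python3 -m inch '[-0.5,0,0,0,0,0,-1,0,0,0,0,0,0,-1]'
python3 -m inch '[-0.4,0,0,0,0,0,-1,0,0,0,0,0,0,-1]'
python3 -m inch '[-0.2,0,0,0,0,0,-1,0,0,0,0,0,0,-1]'
```

```text
time: 36.8
ee_pos: [0.5654, 0.2255, 0.0399]
tcp_rot: [[-0.998, -0.056, 0.001], [-0.056, 0.998, 0.0], [-0.001, 0.0, -1.0]]
force: [0.1, -0.1, -2.5]
width: 0.0603
time: 37.05
ee_pos: [0.5696, 0.2258, 0.0397]
tcp_rot: [[-0.998, -0.056, -0.001], [-0.056, 0.998, 0.0], [0.001, 0.0, -1.0]]
force: [-0.6, -0.8, -1.3]
width: 0.0603
time: 37.3
ee_pos: [0.57, 0.226, 0.039]
tcp_rot: [[-0.998, -0.056, -0.011], [-0.056, 0.998, -0.001], [0.011, -0.001, -1.0]]
force: [-20.5, -1.7, 5.2]
width: 0.0602
time: 37.55
ee_pos: [0.5701, 0.226, 0.039]
tcp_rot: [[-0.998, -0.056, -0.016], [-0.056, 0.998, -0.002], [0.016, -0.001, -1.0]]
force: [-30.6, -3.6, 13.6]
width: 0.06
```

```bash
python3 - <<'E'
from h import *
print("bottle cap",px("top0",505/1.5,186/1.5).round(3),"body",px("sc0",290/1.5,400/1.5).round(3))
E
python3 -m inch '[0.4,0,0,0,0,0,-1,0,0,0,0,0,0,0.8,0,0,0,0,0,0,0.8,0,0,0,0,0,0,0.8,0,0,-1,0,0,0,0.8,0,0,-3,0,0,0,0.8,0,0,-5,0,0,0,0.8,0,0,-4,0,0,0,1]'
python3 -m inch '[0.38,-4.77,0,0,0,0,1,0.38,-4.77,0,0,0,0,1,0.38,-4.77,0,0,0,0,1,0.38,-4.77,0,0,0,0,1,0.38,-4.77,0,0,0,0,1,0.38,-4.77,0,0,0,0,1,0.38,-4.77,0,0,0,0,1,0.38,-4.77,0,0,0,0,1,0.38,-4.77,0,0,0,0,1,0,0,0,0,0,0.179,1,0,0,0,0,0,0.179,1,0,0,0,0,0,0,1]'
python3 - <<'E'
from h import *
snap("wrist","w10",None,1.5)
labels("w10")
to(560.9,-203.2,-17.3,31)
E
```

```text
bottle cap [ 0.767 -0.172  0.201] body [ 0.802 -0.172  0.093]
time: 38.55
ee_pos: [0.5722, 0.2258, 0.1728]
tcp_rot: [[-0.998, -0.056, 0.002], [-0.056, 0.998, 0.0], [-0.002, 0.0, -1.0]]
force: [-0.1, 0.1, 0.5]
width: 0.0856
time: 40.05
ee_pos: [0.5619, -0.2049, 0.1706]
tcp_rot: [[-0.955, 0.296, 0.001], [0.296, 0.955, -0.0], [-0.001, -0.0, -1.0]]
force: [0.1, -0.5, -0.7]
width: 0.0853
label [377. 342.] [ 604.4 -217.4] yaw -17.2 sz [50.6 50.1] z 23.1
cur yaw -17.08 shift cm [ 0.15  0.13 13.95] rz 0.004
```

Clear of the bottle (0.77,−0.17). Grasping the last pack. The bay 4 pre-insert point is (481.5, 316.0).

```bash
python3 -m inch '[0.15,0.1,3.5,0,0,0.003,1,0,0,3.5,0,0,0,1,0,0,3.5,0,0,0,1,0,0,2.4,0,0,0,1,0,0,1,0,0,0,1,0,0,0,0,0,0,-1,0,0,0,0,0,0,-1,0,0,0,0,0,0,-1,0,0,0,0,0,0,-1,0,0,0,0,0,0,-1]' 60
python3 -m inch '[0,0,-1,0,0,0,-1,0,0,-3,0,0,0,-1,0,0,-4,0,0,0,-1,0,0,-3,0,0,0,-1,0,0,0,0,0,-0.179,-1,0,0,0,0,0,-0.179,-1,0,0,0,0,0,0,-1]'
python3 - <<'E'
from h import *
to(481.5,316,3.27)
E
```

```text
time: 41.35
ee_pos: [0.5614, -0.2037, 0.0324]
tcp_rot: [[-0.954, 0.3, 0.002], [0.3, 0.954, -0.001], [-0.002, -0.001, -1.0]]
force: [-0.1, 0.7, 6.5]
width: 0.0604
time: 42.22
ee_pos: [0.5605, -0.2032, 0.1411]
tcp_rot: [[-0.999, -0.052, -0.0], [-0.052, 0.999, 0.0], [0.0, 0.0, -1.0]]
force: [0.5, 0.7, -3.0]
width: 0.06
cur yaw 2.97 shift cm [5.200e+00 5.226e+01 1.000e-02] rz -0.005
```

```bash
python3 -m inch '[0.473,4.75,0,0,0,0,-1,0.473,4.75,0,0,0,0,-1,0.473,4.75,0,0,0,0,-1,0.473,4.75,0,0,0,0,-1,0.473,4.75,0,0,0,0,-1,0.473,4.75,0,0,0,0,-1,0.473,4.75,0,0,0,0,-1,0.473,4.75,0,0,0,0,-1,0.473,4.75,0,0,0,0,-1,0.473,4.75,0,0,0,0,-1,0.47,4.76,0,0,0,0,-1,0,0,0,0,0,-0.004,-1]'
python3 -m inch '[0,0,0,0,0,0,-1,0,0,0,0,0,0,-1]'
python3 - <<'E'
from h import *
to(481.5,316,3.27,41.5)
E
```

```text
time: 43.72
ee_pos: [0.4798, 0.3183, 0.1409]
tcp_rot: [[-0.998, -0.057, -0.0], [-0.057, 0.998, 0.0], [0.0, 0.0, -1.0]]
force: [0.5, -0.7, -2.9]
width: 0.0603
time: 43.98
ee_pos: [0.4813, 0.3148, 0.141]
tcp_rot: [[-0.999, -0.055, -0.0], [-0.055, 0.999, -0.0], [0.0, -0.0, -1.0]]
force: [0.5, -0.7, -2.8]
width: 0.0601
cur yaw 3.13 shift cm [-0.03  0.13  9.95] rz -0.003
```

```bash
python3 -m inch '[0,0.12,3,0,0,-0.002,-1,0,0,3,0,0,0,-1,0,0,2.5,0,0,0,-1,0,0,1,0,0,0,-1,0,0,0.45,0,0,0,-1,0,0,0,0,0,0,-1]'
python3 -m inch '[-1,0,0,0,0,0,-1,-1,0,0,0,0,0,-1,-0.5,0,0,0,0,0,-1,0,0,0,0,0,0,-1]'
python3 -m inch '[-1,0,0,0,0,0,-1,-1,0,0,0,0,0,-1,-0.5,0,0,0,0,0,-1,0,0,0,0,0,0,-1]'
```

```text
time: 44.72
ee_pos: [0.4813, 0.3169, 0.0421]
tcp_rot: [[-0.998, -0.059, 0.001], [-0.059, 0.998, 0.0], [-0.001, 0.0, -1.0]]
force: [-0.1, 0.1, -2.3]
width: 0.0597
time: 45.22
ee_pos: [0.5063, 0.3183, 0.0414]
tcp_rot: [[-0.998, -0.059, 0.0], [-0.059, 0.998, 0.0], [-0.0, 0.0, -1.0]]
force: [0.4, -1.0, -3.5]
width: 0.0603
time: 45.72
ee_pos: [0.5315, 0.3198, 0.0414]
tcp_rot: [[-0.998, -0.059, 0.001], [-0.059, 0.998, 0.0], [-0.001, 0.0, -1.0]]
force: [2.2, -2.6, -2.6]
width: 0.0603
```

Expected stop x≈564.

```bash
python3 -m inch '[-1,-0.05,0,0,0,0,-1,-1,0,0,0,0,0,-1,-0.8,0,0,0,0,0,-1,0,0,0,0,0,0,-1]'
python3 -m inch '[-0.5,0,0,0,0,0,-1,0,0,0,0,0,0,-1]'
python3 -m inch '[-0.4,0,0,0,0,0,-1,0,0,0,0,0,0,-1]'
python3 -m inch '[-0.2,0,0,0,0,0,-1,0,0,0,0,0,0,-1]'
```

```text
time: 46.22
ee_pos: [0.5596, 0.3211, 0.0415]
tcp_rot: [[-0.998, -0.059, 0.001], [-0.059, 0.998, 0.0], [-0.001, 0.0, -1.0]]
force: [1.3, -1.9, -3.0]
width: 0.0601
time: 46.48
ee_pos: [0.5641, 0.3213, 0.0415]
tcp_rot: [[-0.998, -0.059, 0.001], [-0.059, 0.998, 0.0], [-0.001, 0.0, -1.0]]
force: [1.0, -2.1, -3.5]
width: 0.0602
time: 46.72
ee_pos: [0.5649, 0.3213, 0.0405]
tcp_rot: [[-0.998, -0.06, -0.008], [-0.06, 0.998, -0.002], [0.008, -0.002, -1.0]]
force: [-14.3, -5.7, 1.4]
width: 0.06
time: 46.98
ee_pos: [0.5651, 0.3213, 0.0404]
tcp_rot: [[-0.998, -0.06, -0.013], [-0.06, 0.998, -0.004], [0.013, -0.003, -1.0]]
force: [-24.6, -8.3, 8.5]
width: 0.06
```

```bash
python3 -m inch '[0.4,0,0,0,0,0,-1,0,0,0,0,0,0,0.8,0,0,0,0,0,0,0.8,0,0,0,0,0,0,0.8,0,0,-1,0,0,0,0.8,0,0,-3,0,0,0,0.8,0,0,-5,0,0,0,0.8,0,0,-4,0,0,0,0.8,2.83,-3.53,-3,0,0,0,-1,2.83,-3.53,-3,0,0,0,-1,2.83,-3.53,-3,0,0,0,-1,2.83,-3.53,-3,0,0,0,-1]' 40
python3 -m inch '[0,0,0,0,0,0.003,-1,0,0,0,0,0,0,-1,0,0,0,0,0,0,-1]'
python3 - <<'E'
from h import *
snap("wrist","w11",None,1.5)
E
```

```text
time: 48.48
ee_pos: [0.4601, 0.1727, 0.2933]
tcp_rot: [[-0.998, -0.059, 0.002], [-0.059, 0.998, 0.0], [-0.002, 0.0, -1.0]]
force: [0.9, -0.1, 1.2]
width: 0.004
time: 48.85
ee_pos: [0.4613, 0.1743, 0.2907]
tcp_rot: [[-0.998, -0.057, -0.001], [-0.057, 0.998, -0.0], [0.001, 0.0, -1.0]]
force: [-0.2, -0.2, -0.2]
width: -0.0001
```

View pics/w11.png

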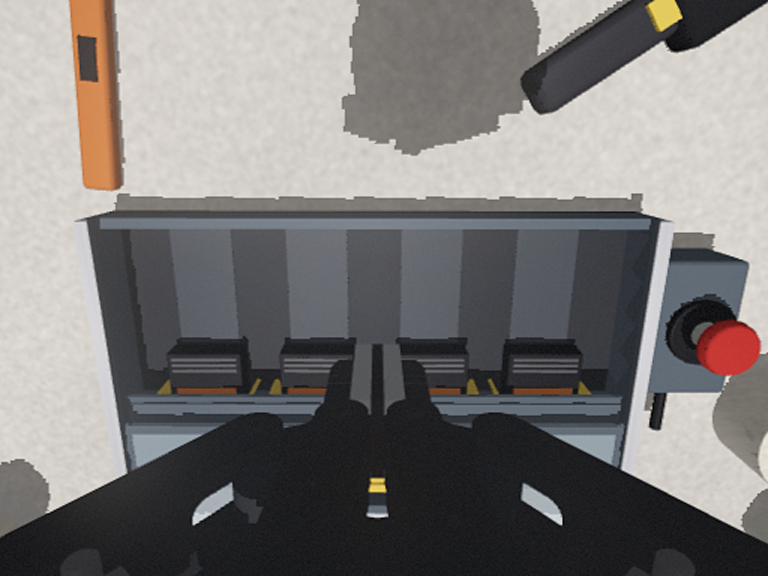

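All four packs are in, with their tails in a line (v≈350, u 207/317/430/542). Now shutting the cover by pushing the front rib from inside the well, with the tips above the pad.

```bash
python3 - <<'E'
from h import *
c=np.array([569.5,178.3]);t=np.radians(3.27);R=np.array([[np.cos(t),-np.sin(t)],[np.sin(t),np.cos(t)]])
for u,v in [(207,354),(317,354),(435,353),(542,353)]: print((R.T@(px("w11",u/1.5,v/1.5,.030)[:2]*1000-c)).round(1))
E
python3 -m inch '[-4.95,-0.06,3.5,0,0,0,-1,-4.95,-0.06,3.5,0,0,0,-1,-4.95,-0.06,3.5,0,0,0,-1,-4.95,-0.06,3.5,0,0,0,-1,0,0,0,0,0,0,-1,0,0,2.5,0,0,0,-1,0,0,2.2,0,0,0,-1,0,0,0,0,0,0,-1]'
python3 - <<'E'
from h import *
to(659.4,183.4,3.27,83)
snap("wrist","w12",None,1.5)
E
```

```text
[  -7.2 -138.8]
[ -7.3 -47.1]
[-8.2 51.2]
[ -8.3 140.2]
time: 49.9
ee_pos: [0.658, 0.183, 0.1039]
tcp_rot: [[-0.998, -0.057, -0.002], [-0.057, 0.998, -0.0], [0.002, -0.0, -1.0]]
force: [0.5, 0.2, 0.0]
width: 0.0004
cur yaw 3.26 shift cm [-0.15  0.04  2.09] rz -0.0
```

View pics/w12.png

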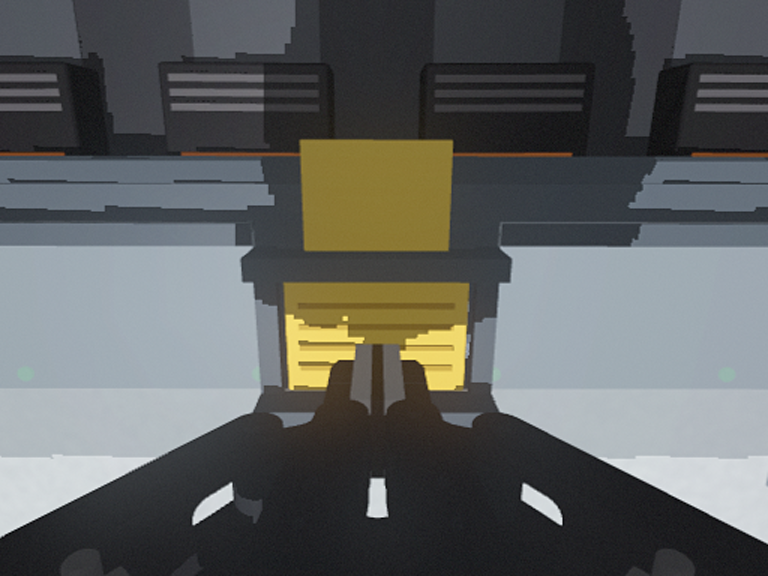

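The fingertips are over the pad (u 285–470, v 282–390) and the pack tails are level. Going down into the well, 4 mm above the pad, then sliding shut.

```bash
python3 -m inch '[0,0,1.5,0,0,0,-1,0,0,0.6,0,0,0,-1,0,0,0,0,0,0,-1]'
python3 -m inch '[1,0,0,0,0,0,-1,1.5,0,0,0,0,0,-1,1.5,0,0,0,0,0,-1,1.5,0,0,0,0,0,-1,1.5,0,0,0,0,0,-1,1.5,0,0,0,0,0,-1,1.5,0,0,0,0,0,-1,1.5,0,0,0,0,0,-1,1.5,0,0,0,0,0,-1,1.5,0,0,0,0,0,-1,1,0,0,0,0,0,-1,0,0,0,0,0,0,-1]'
python3 -m inch '[0.5,0,0,0,0,0,-1,0,0,0,0,0,0,-1]'
python3 -m inch '[0.3,0,0,0,0,0,-1,0,0,0,0,0,0,-1]'
python3 -m inch '[0.3,0,0,0,0,0,-1,0,0,0,0,0,0,-1]'
```

```text
time: 50.32
ee_pos: [0.6587, 0.1825, 0.083]
tcp_rot: [[-0.998, -0.056, -0.001], [-0.056, 0.998, -0.0], [0.001, -0.0, -1.0]]
force: [-0.1, -0.4, -0.4]
width: 0.0
time: 51.82
ee_pos: [0.504, 0.1739, 0.0838]
tcp_rot: [[-0.998, -0.056, -0.0], [-0.056, 0.998, 0.0], [0.0, 0.0, -1.0]]
force: [-0.1, 1.1, 0.2]
width: -0.0002
time: 52.08
ee_pos: [0.4992, 0.1735, 0.0835]
tcp_rot: [[-0.998, -0.056, -0.0], [-0.056, 0.998, -0.0], [0.0, -0.0, -1.0]]
force: [0.7, -0.7, -0.1]
width: 0.0001
time: 52.32
ee_pos: [0.4966, 0.1734, 0.0835]
tcp_rot: [[-0.998, -0.056, 0.001], [-0.056, 0.998, 0.0], [-0.001, 0.0, -1.0]]
force: [4.1, 0.1, -2.2]
width: 0.0002
time: 52.58
ee_pos: [0.494, 0.1732, 0.0836]
tcp_rot: [[-0.998, -0.056, 0.002], [-0.056, 0.998, 0.0], [-0.002, 0.0, -1.0]]
force: [6.7, 1.1, -3.2]
width: 0.0
```

```bash
python3 -m inch '[0.3,0,0,0,0,0,-1,0,0,0,0,0,0,-1]'
python3 -m inch '[0.3,0,0,0,0,0,-1,0,0,0,0,0,0,-1]'
python3 -m inch '[0.3,0,0,0,0,0,-1,0,0,0,0,0,0,-1]'
python3 -m inch '[0.3,0,0,0,0,0,-1,0,0,0,0,0,0,-1]'
```

```text
time: 52.82
ee_pos: [0.4905, 0.173, 0.0836]
tcp_rot: [[-0.998, -0.056, 0.001], [-0.056, 0.998, 0.0], [-0.001, 0.0, -1.0]]
force: [4.3, 0.4, 0.3]
width: 0.0001
time: 53.08
ee_pos: [0.4868, 0.1728, 0.0835]
tcp_rot: [[-0.998, -0.056, -0.001], [-0.056, 0.998, -0.0], [0.001, -0.0, -1.0]]
force: [3.4, 0.6, 0.8]
width: 0.0004
time: 53.32
ee_pos: [0.4835, 0.1727, 0.0832]
tcp_rot: [[-0.998, -0.056, -0.002], [-0.056, 0.998, -0.0], [0.002, -0.0, -1.0]]
force: [1.1, -0.2, -0.4]
width: -0.0002
time: 53.58
ee_pos: [0.4818, 0.1726, 0.0835]
tcp_rot: [[-0.998, -0.056, 0.002], [-0.056, 0.998, 0.0], [-0.002, 0.0, -1.0]]
force: [5.8, 0.9, -2.6]
width: -0.0001
```

```bash
python3 -m inch '[0.3,0,0,0,0,0,-1,0,0,0,0,0,0,-1]'
python3 -m inch '[0.3,0,0,0,0,0,-1,0,0,0,0,0,0,-1]'
python3 - <<'E'
from h import *
P,im=cloud("w12");snap("wrist","w13",None,1.5)
E
```

```text
time: 53.82
ee_pos: [0.4815, 0.1725, 0.0839]
tcp_rot: [[-0.998, -0.056, 0.01], [-0.056, 0.998, 0.001], [-0.01, 0.001, -1.0]]
force: [20.3, 2.4, -13.5]
width: -0.0
time: 54.08
ee_pos: [0.4811, 0.1723, 0.0845]
tcp_rot: [[-0.998, -0.055, 0.017], [-0.055, 0.998, 0.002], [-0.017, 0.001, -1.0]]
force: [30.6, 3.3, -19.6]
width: -0.0001
```

View pics/w13.png

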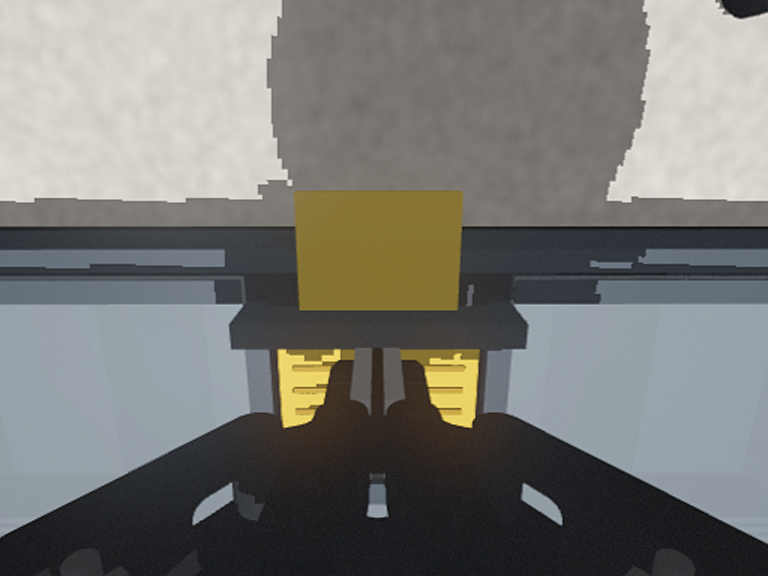

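Hard stop at x=481.5 (30 N, no further movement). Backing off and checking the pad position and height against the start.

```bash
python3 -m inch '[-1,0,0,0,0,0,-1,0,0,0,0,0,0,-1,0,0,-3,0,0,0,-1,0,0,-6,0,0,0,-1,0,0,-6,0,0,0,-1,2.5,0,-6,0,0,0,-1,2.5,0,0,0,0,0,-1,0,0,0,0,0,0,-1,0,0,0,0,0,0,-1]'
python3 - <<'E'
from h import *
snap("wrist","w14",None,1.5)
def rep(tag):
    P,im=cloud(tag);h=cv2.cvtColor(im,cv2.COLOR_RGB2HSV)
    y=(h[...,1]>120)&(h[...,0]>20)&(h[...,0]<34)&(P[...,2]>.035)&(P[...,2]<.075)
    n,l,st,c=cv2.connectedComponentsWithStats(y.astype(np.uint8))
    for i in range(1,n):
        if st[i,4]>150:
            q=P[l==i];print(tag,st[i,4],(np.nanmedian(q,0)*1000).round(1),(np.nanpercentile(q,2,axis=0)*1000).round(1),(np.nanpercentile(q,98,axis=0)*1000).round(1))
    r=(h[...,1]>180)&((h[...,0]<6)|(h[...,0]>174))&(P[...,2]>.06)&(P[...,0]<.6);print("red",(np.nanmean(P[r],0)*1000).round(1))
rep("w1");rep("w14")
E
```

```text
time: 55.25
ee_pos: [0.4363, 0.17, 0.2905]
tcp_rot: [[-0.998, -0.056, -0.001], [-0.056, 0.998, -0.0], [0.001, -0.0, -1.0]]
force: [0.7, -0.1, -0.5]
width: 0.0
w1 1209 [448.1 172.9  54.6] [426.8 147.8  52.7] [463.5 195.2  56.2]
w1 1966 [495.7 174.7  54.8] [476.  142.7  53.2] [516.3 206.   56.6]
red [514.8 421.8  91.8]
w14 1187 [448.4 172.1  54.6] [427.  148.1  53.2] [463.2 195.   56.1]
w14 1969 [495.6 174.5  54.9] [475.7 142.8  53.3] [516.  205.8  56.8]
red [514.8 421.6  91.8]
```

View pics/w14.png

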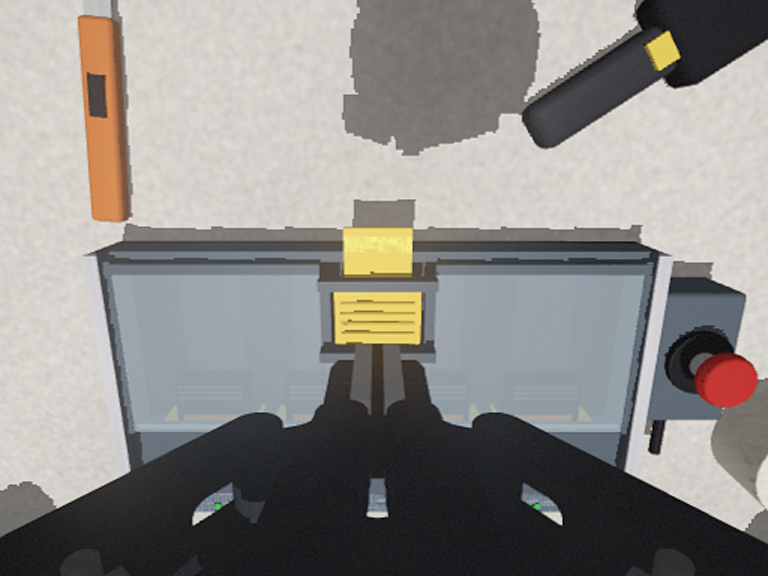

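The catch and pad are where they were at the start within 0.4 mm (pad z 54.9, hook plate x 448), so the cover is shut and latched with the catch up; the packs show through it. Now the timer.

```bash
python3 -m inch '[-1.86,5,0,0,0,0,-1,-1.86,5,0,0,0,0,-1,-1.86,5,0,0,0,0,-1,-1.86,5,0,0,0,0,-1,-1.86,5,0,0,0,0,-1,0,0,0,0,0,0,-1,0,0,5,0,0,0,-1,0,0,5,0,0,0,-1,0,0,5,0,0,0,-1,0,0,0,0,0,0,-1]'
python3 - <<'E'
from h import *
to(515,425,3.27,125)
P,im=cloud("w14")
E
```

```text
time: 56.55
ee_pos: [0.5138, 0.4233, 0.1373]
tcp_rot: [[-0.998, -0.055, -0.007], [-0.055, 0.998, -0.004], [0.007, -0.004, -1.0]]
force: [-0.4, 0.1, 0.7]
width: 0.0003
cur yaw 3.18 shift cm [-0.14  0.17  1.23] rz -0.002
```

```bash
python3 -m inch '[-0.1,0.15,1,0,0,0,-1,0,0,0.6,0,0,0,-1,0,0,0,0,0,0,-1]'
python3 -m inch '[0,0,0.5,0,0,0,-1,0,0,0,0,0,0,-1]'
python3 -m inch '[0,0,0.5,0,0,0,-1,0,0,0,0,0,0,-1]'
python3 -m inch '[0,0,0.3,0,0,0,-1,0,0,0,0,0,0,-1]'
```

```text
time: 56.92
ee_pos: [0.5162, 0.4264, 0.1257]
tcp_rot: [[-0.998, -0.056, 0.001], [-0.056, 0.998, 0.0], [-0.001, 0.0, -1.0]]
force: [0.2, 0.0, 0.2]
width: -0.0
time: 57.18
ee_pos: [0.5159, 0.4263, 0.12]
tcp_rot: [[-0.998, -0.056, -0.0], [-0.056, 0.998, -0.0], [0.0, -0.0, -1.0]]
force: [0.2, 0.2, 0.2]
width: 0.0001
time: 57.42
ee_pos: [0.5162, 0.4265, 0.1155]
tcp_rot: [[-0.998, -0.056, 0.001], [-0.056, 0.998, 0.001], [-0.001, 0.0, -1.0]]
force: [-0.9, 0.7, 5.1]
width: 0.0001
time: 57.68
ee_pos: [0.5162, 0.4265, 0.1127]
tcp_rot: [[-0.998, -0.056, 0.001], [-0.056, 0.998, 0.001], [-0.001, 0.0, -1.0]]
force: [-0.5, -0.3, 5.5]
width: 0.0002
```

```bash
python3 -m inch '[0,0,0.5,0,0,0,-1,0,0,0,0,0,0,-1]'
python3 -m inch '[0,0,0.3,0,0,0,-1,0,0,0,0,0,0,-1]'
python3 -m inch '[0,0,0.2,0,0,0,-1,0,0,0.1,0,0,0,-1,0,0,0,0,0,0,-1]'
```

```text
time: 57.92
ee_pos: [0.5163, 0.4265, 0.1078]
tcp_rot: [[-0.998, -0.056, 0.001], [-0.056, 0.998, 0.001], [-0.001, 0.001, -1.0]]
force: [-1.3, -0.0, 7.0]
width: -0.0002
time: 58.18
ee_pos: [0.5163, 0.4265, 0.1051]
tcp_rot: [[-0.998, -0.056, 0.001], [-0.056, 0.998, 0.001], [-0.001, 0.001, -1.0]]
force: [-1.0, -0.9, 7.3]
width: -0.0003
time: 58.55
ee_pos: [0.5164, 0.4266, 0.1044]
tcp_rot: [[-0.998, -0.056, 0.002], [-0.056, 0.998, 0.001], [-0.002, 0.001, -1.0]]
force: [-7.2, -4.7, 22.2]
width: 0.0001
```

At the stop (22 N, 14–15 mm down). Letting go, lifting and doing the last check.

```bash
python3 -m inch '[0,0,-1,0,0,0,-1,0,0,-2,0,0,0,-1,0,0,-4,0,0,0,-1,0,0,-5,0,0,0,-1,3,-5,-3,0,0,0,-1,3,-5,-3,0,0,0,-1,3,-5,0,0,0,0,-1,3,-5,0,0,0,0,-1,0,0,0,0,0,0,-1,0,0,0,0,0,0,-1,0,0,0,0,0,0,-1]'
python3 - <<'E'
from h import *
snap("wrist","w15",None,1.5);snap("top","top1",None,1.5)
P,im=cloud("w15");h=cv2.cvtColor(im,cv2.COLOR_RGB2HSV)
y=(h[...,1]>120)&(h[...,0]>20)&(h[...,0]<34)&(P[...,2]>.035)&(P[...,2]<.075)
n,l,st,c=cv2.connectedComponentsWithStats(y.astype(np.uint8))
for i in range(1,n):
    if st[i,4]>150: print((np.nanmedian(P[l==i],0)*1000).round(1))
r=(h[...,1]>180)&((h[...,0]<6)|(h[...,0]>174))&(P[...,2]>.06)&(P[...,0]<.6);print("red",(np.nanmean(P[r],0)*1000).round(1))
E
```

```text
time: 59.92
ee_pos: [0.4105, 0.2255, 0.2782]
tcp_rot: [[-0.998, -0.057, -0.0], [-0.057, 0.998, 0.0], [0.0, 0.0, -1.0]]
force: [-1.0, 1.0, 0.2]
width: -0.0001
[444.9 171.5  54.7]
[495.4 172.9  54.9]
red [514.1 422.3  91.9]
```

View pics/top1.png

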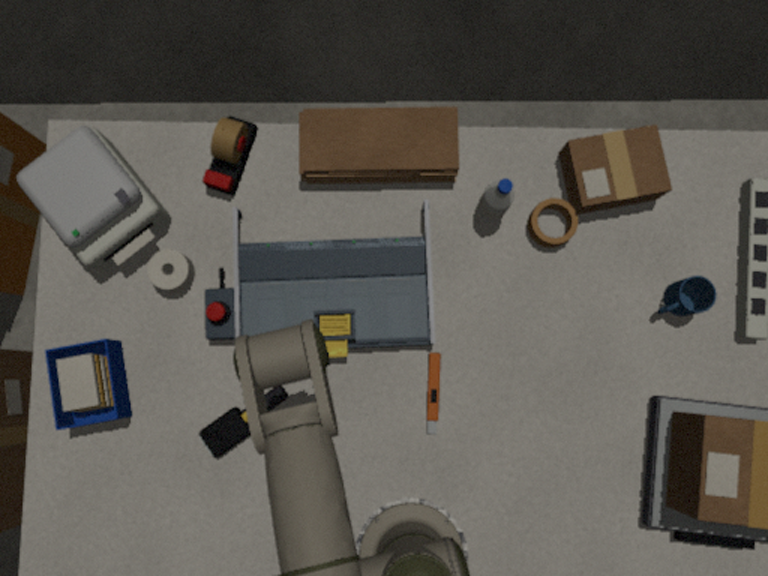

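The bench is clear of packs, the other things sit where they were, the cover is shut (pad at (335,325) as at the start), and the plunger is back up. Handing in.

```bash
python3 -c "
from plant import env
print(env.sign_off())"
```

```text
the job is handed in; nothing more can be done
None
```

The job is done and handed in, at about 60 s of the 210 s allowed. No verdict was reported.

- **Cover opened:** I pressed the catch to its stop, kept it pressed and slid the cover 165 mm to its end stop.
- **Packs:** All four were there, and each went contacts first into its own bay. Each met the bay stop within 1 mm of the predicted point, with 25–31 N of push. In the check picture the four tails were level at x −7 to −8 mm in the charger frame. The text implies −10 mm, and I took the 2–3 mm common to all four as measurement error.
- **Cover shut:** I pushed it shut to a hard stop at 30 N. The catch and pad were then back at their starting place within 1 mm, with the pad 55 mm up, so I judged it hooked.
- **Timer:** I pressed it only after the cover was shut, about 14.5 mm down to its stop (22 N), and let it go. The last image showed the plunger back up, its mean height the same as before.
- **Last checks:** The top view showed the other items where they started; only the front end of the scanner was hidden behind the arm. No pack was seen to be knocked aside. The fingertips may have brushed the bench lightly during the first grasp, at about 10 N.

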